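# Load the brake pads on the magnetic chuck for dressing

## Robot

A 7-joint arm with a two-finger parallel gripper is mounted at the origin on the work surface. World frame = base frame: x ahead of the robot, y to its left, z up, the work surface at z = 0. Lengths are in mm, angles in rad, forces in N, time in s.
With the tool pointing down it reaches from about 425 to 1025 mm from the base axis. Payload 3.6 kg.
Tool frame: the origin (TCP) lies midway between the tips of the shut fingers; the grasp point (between the pads) lies 19 mm behind it; z points along the fingers, y is the line along which they close (so a half turn about z gives the same grasp; the last joint's range is limited). The gripper opens to 85 mm and grips with 20 to 120 N. Pads are 22 mm wide; open, the fingers measure 114 mm over their backs; the gripper's body (76 mm by 85 mm) begins 54 mm behind the grasp point. The pads swing forward as they close: fully open they stand 13 mm farther back than shut.
Start: joints at [1.05, 0.591, 0.048, 1.609, -0.033, 0.943, -0.034], TCP at [300.123, -659.967, 231.302] pointing down, gripper open.
Joint ranges: [-2.69, 2.69], [-0.47, 2.24], [-1.27, 1.36], [0.19, 2.51], [-1.53, 4.68], [0.08, 2.07], [-3.09, 3.09]. Speed limits (rad/s): [2.57, 2.57, 3.14, 3.14, 3.14, 3.14, 3.14].

## Interface

Orientations are given as [roll, pitch, yaw] about the fixed x, y, z axes, in that order (R = Rz(yaw) Ry(pitch) Rx(roll)).
In Python, from workcell import ctrl gives the robot as it stands.
- The arm moves only by the tool jog_arm, never from a script. Its argument "increments" is a list of rows, each a list of 5 numbers: the opening, from -1 (shut) to 1 (fully open), then the shift along the world's x, y, z each as a share of 20 cm, from -1 to 1, then the turn about the world's z as a share of pi rad, from -1 to 1. In form: [[gripper, tx, ty, tz, yaw], ...]. A call has 1 to 10 rows; each row is the pose to reach, as a shift and turn from the pose commanded when the call began, turning the shorter way round; what a row does not reach only later rows make up. A row lasts 1/8 s, in which the tool goes at most 62.5 mm and 10.7 degrees, less where a joint would pass 70% of its speed; a pose out of reach is approached as far as the arm can. A call with a number of a shift or a turn outside -1 to 1 is refused whole. A call with a gripper value outside its range is refused whole. The fingers move at their own pace and stop on an object; the grip force is fixed at half the most. Time passes only in rows, so rows that repeat a pose let the fingers close. It gives the time, the measured TCP pose, the force, the opening and the grip force at its end, in the units of the state.
- ctrl.state(): the state, without advancing time (a new reading comes with each control period).
- ctrl.get_image(name): name is "scene" or "top" or "wrist"; returns (picture, depth): 420x560x3 uint8, red, green, blue; 420x560 float32, mm along the optical axis (not along the pixel's ray), 0 where there is no reading.
- ctrl.calibration(name): a dict with "camera_matrix" (3x3 intrinsics, pixels), "view" (4x4, takes a point from world to camera coordinates). Camera axes: x right, y down, z forward; pixel columns grow to the right and rows downward; lengths in mm; the calibration is good to about 2 mm. A picture is of the moment at which its call begins: read the wrist's pose just before it. calibration takes no time and is no camera call; for the wrist camera it gives the pose at the moment of the call.
- ctrl.finish_job(): hands the job in; it is judged then, once.
The state is a dict: "clock": time; "joint_positions": joint angles; "qvel": joint speeds; "joint_efforts": joint torques, N m; "ee_pos": TCP position; "tool_rot": TCP orientation; "ft_force": force on the tool from outside, world axes, zero at the start; "wrist_torque": the same for the moment, N m; "opening": finger opening in mm; "grip_force": force on a finger pad.
Only numpy, scipy, OpenCV 4.12 (cv2) and the standard library are available. Lean on these libraries where they do the work, as an engineer would, in place of code of your own. Each camera call takes 0.05 s, during which the arm holds its last target. There are 200 camera calls.

## Task

Clear the magnetic chuck first: take the ratchet wrench off it and lay it flat in the aluminium tool tray. Then pick every lined brake pad out of the parts crate and set the pads on the chuck in one row, steel back down and lining up, long edges pushed home against the back rail, the first pad's end against the end stop and each next pad's end hard against its neighbour; once all are in place throw the switch lever fully over to on. Leave the stripped plates and the other parts in the crate, and do not shift the brass drift, the socket or the grease tin on the bench.

Things in the scene. Friction and masses are not known exactly. Their poses are not given: they have to be found in the camera images.
- pad1: brake pad: steel plate 40 x 60 x 5 mm with a dark lining 36 x 44 x 7 mm (split by a thin groove) centred on top, 12 mm thick in all, 0.13 kg. Origin under the centre of the plate; x along the 40 mm, y along the 60 mm, z up out of the lining. The same turned half round. Starts in the crate, lining up; two or three pads are there, an absent one reads None
- pad2: brake pad: steel plate 40 x 60 x 5 mm with a dark lining 36 x 44 x 7 mm (split by a thin groove) centred on top, 12 mm thick in all, 0.13 kg. Origin under the centre of the plate; x along the 40 mm, y along the 60 mm, z up out of the lining. The same turned half round. Starts in the crate, lining up; two or three pads are there, an absent one reads None
- pad3: brake pad: steel plate 40 x 60 x 5 mm with a dark lining 36 x 44 x 7 mm (split by a thin groove) centred on top, 12 mm thick in all, 0.13 kg. Origin under the centre of the plate; x along the 40 mm, y along the 60 mm, z up out of the lining. The same turned half round. Starts in the crate, lining up; two or three pads are there, an absent one reads None
- bare1: stripped backing plate without lining, 40 x 60 x 5 mm plain steel, axes as on the pads; scrap that stays in the crate
- bare2: stripped backing plate without lining, 40 x 60 x 5 mm plain steel, axes as on the pads; scrap that stays in the crate
- nut: steel flange nut in the crate, flange 34 mm across, 18 mm high, origin under its centre
- bearing: ball bearing in the crate, 35 mm across, 11 mm high, origin under its centre
- roller: variator roller weight standing in the crate, 20 mm across, 17 mm high, origin under its centre
- crate: fixed grey open parts crate, outside 202 x 312 mm (x, y), walls 6 mm thick and 45 mm high, floor 6 mm thick; origin at the centre of its underside on the bench
- chuck: fixed magnetic chuck: steel block 130 mm deep (x), 260 mm long (y), 50 mm high, brass pole lines on top; origin under its centre. Along the outside of its +x edge runs a back rail, and outside its -y end an end stop (85 mm from the rail forward); both 12 mm thick, 6 mm above the top face. Front (-x) and +y end are open. The magnet's pull is not simulated
- chuck_corner (a point): inner corner of the chuck's top face where the rail's face meets the end stop's face, at the height of the top face; axes as the chuck: x towards the rail, y away from the end stop along the rail, z up
- switch_lever (a joint): the magnet's switch lever on the chuck's +y end: 0 = off, leaning 40 degrees from upright towards the chuck's front (-x); 1.4 = on, the hard stop, leaning as far towards the back (+x). It turns about the chuck's y axis, needs about 3 N at its ball and stays where it is left. Starts within 0.12 of off
- lever_ball (a point): centre of the black ball, 28 mm across, at the lever's end, 90 mm from the hinge; the lever's bar is 12 mm thick
- lever_hinge (a point): point on the lever's turning axis in the plane in which the ball swings, 35 mm beyond the chuck's end and 27 mm above the bench; axes as the chuck
- tray: fixed shallow aluminium tool tray, outside 260 x 110 mm (x, y), walls 3 mm thick and 20 mm high, floor 3 mm thick; origin at the centre of its underside, x along its length
- wrench: chrome ratchet wrench, 172 mm long, 0.28 kg, starts lying lengthwise on the chuck's top face; x along it towards the head. Round head 32 mm across and 22 mm high at x = +70 mm, slim handle bar 14 mm thick from x = -20 to +55 mm, thicker grip 22 mm across from x = -86 to -20 mm; origin on the underside
- wrench_grip (a point): middle of the slim handle bar near the wrench's centre of mass, 11 mm above its underside, 5 mm from its origin towards the head; axes as the wrench
- drift: brass drift with a red handle lying on the bench, 160 mm long, 22 mm thick, origin under its middle, x along it
- grease: grease tin standing on the bench behind the tray, 64 mm across, 62 mm high, origin under its centre
- socket: loose chrome socket standing on the bench in front of the chuck, 28 mm across, 38 mm high, origin under its centre

How it is judged (in metres and radians):
On the way, in this order (a step that is already met when the one before it is completed fails the run):
1. the wrench lies in the tool tray (x of wrench_grip in the frame of tray between -0.06 and 0.06 m and y of wrench_grip in the frame of tray between -0.045 and 0.045 m and z of wrench_grip in the frame of tray between 0 and 0.019 m), for 0.3 s.
2. with the lever still off, every pad lies registered in the row on the chuck (x of pad1 in the frame of chuck_corner between -0.0225 and -0.0175 m and z of pad1 in the frame of chuck_corner between -0.003 and 0.003 m and angle between the y axis of each of pad1, pad2, pad3 and the y axis of chuck_corner, either way round below 0.06 rad and angle between each of pad1, pad2, pad3's own z axis and vertical below 0.08 rad and (y of pad1 in the frame of chuck_corner between 0.027 and 0.033 m or (y of pad1 in the frame of chuck_corner between 0.086 and 0.094 m and (y of pad2 in the frame of chuck_corner between 0.027 and 0.033 m or y of pad3 in the frame of chuck_corner between 0.027 and 0.033 m)) or (y of pad1 in the frame of chuck_corner between 0.145 and 0.155 m and (y of pad2 in the frame of chuck_corner between 0.086 and 0.094 m or y of pad3 in the frame of chuck_corner between 0.086 and 0.094 m))) and x of pad2 in the frame of chuck_corner between -0.0225 and -0.0175 m and z of pad2 in the frame of chuck_corner between -0.003 and 0.003 m and (y of pad2 in the frame of chuck_corner between 0.027 and 0.033 m or (y of pad2 in the frame of chuck_corner between 0.086 and 0.094 m and (y of pad1 in the frame of chuck_corner between 0.027 and 0.033 m or y of pad3 in the frame of chuck_corner between 0.027 and 0.033 m)) or (y of pad2 in the frame of chuck_corner between 0.145 and 0.155 m and (y of pad1 in the frame of chuck_corner between 0.086 and 0.094 m or y of pad3 in the frame of chuck_corner between 0.086 and 0.094 m))) and x of pad3 in the frame of chuck_corner between -0.0225 and -0.0175 m and z of pad3 in the frame of chuck_corner between -0.003 and 0.003 m and (y of pad3 in the frame of chuck_corner between 0.027 and 0.033 m or (y of pad3 in the frame of chuck_corner between 0.086 and 0.094 m and (y of pad1 in the frame of chuck_corner between 0.027 and 0.033 m or y of pad2 in the frame of chuck_corner between 0.027 and 0.033 m)) or (y of pad3 in the frame of chuck_corner between 0.145 and 0.155 m and (y of pad1 in the frame of chuck_corner between 0.086 and 0.094 m or y of pad2 in the frame of chuck_corner between 0.086 and 0.094 m))) and value of joint switch_lever below 0.35 rad), for 0.3 s.
3. the switch lever is fully on (value of joint switch_lever above 1.3 rad), for 0.2 s.
At the end, for the whole second after the job is handed in: Wrench flat in the tray. Every pad flat on the chuck, lining up, square within 0.06 rad, within 2.5 mm of the rail, in one gapless row from the end stop (places within 3, 4, 5 mm). Lever past 1.3. Scrap and other parts still in the crate, all at rest (all of step 1 and x of pad1 in the frame of chuck_corner between -0.0225 and -0.0175 m and z of pad1 in the frame of chuck_corner between -0.003 and 0.003 m and angle between the y axis of each of pad1, pad2, pad3 and the y axis of chuck_corner, either way round below 0.06 rad and angle between each of pad1, pad2, pad3's own z axis and vertical below 0.08 rad and (y of pad1 in the frame of chuck_corner between 0.027 and 0.033 m or (y of pad1 in the frame of chuck_corner between 0.086 and 0.094 m and (y of pad2 in the frame of chuck_corner between 0.027 and 0.033 m or y of pad3 in the frame of chuck_corner between 0.027 and 0.033 m)) or (y of pad1 in the frame of chuck_corner between 0.145 and 0.155 m and (y of pad2 in the frame of chuck_corner between 0.086 and 0.094 m or y of pad3 in the frame of chuck_corner between 0.086 and 0.094 m))) and x of pad2 in the frame of chuck_corner between -0.0225 and -0.0175 m and z of pad2 in the frame of chuck_corner between -0.003 and 0.003 m and (y of pad2 in the frame of chuck_corner between 0.027 and 0.033 m or (y of pad2 in the frame of chuck_corner between 0.086 and 0.094 m and (y of pad1 in the frame of chuck_corner between 0.027 and 0.033 m or y of pad3 in the frame of chuck_corner between 0.027 and 0.033 m)) or (y of pad2 in the frame of chuck_corner between 0.145 and 0.155 m and (y of pad1 in the frame of chuck_corner between 0.086 and 0.094 m or y of pad3 in the frame of chuck_corner between 0.086 and 0.094 m))) and x of pad3 in the frame of chuck_corner between -0.0225 and -0.0175 m and z of pad3 in the frame of chuck_corner between -0.003 and 0.003 m and (y of pad3 in the frame of chuck_corner between 0.027 and 0.033 m or (y of pad3 in the frame of chuck_corner between 0.086 and 0.094 m and (y of pad1 in the frame of chuck_corner between 0.027 and 0.033 m or y of pad2 in the frame of chuck_corner between 0.027 and 0.033 m)) or (y of pad3 in the frame of chuck_corner between 0.145 and 0.155 m and (y of pad1 in the frame of chuck_corner between 0.086 and 0.094 m or y of pad2 in the frame of chuck_corner between 0.086 and 0.094 m))) and linear speed of each of pad1, pad2, pad3, wrench below 0.02 m/s and value of joint switch_lever above 1.3 rad and x of bare1 in the frame of crate between -0.1 and 0.1 m and y of bare1 in the frame of crate between -0.155 and 0.155 m and height (world z) of each of bare1, bare2, nut, bearing, roller below 0.035 m and x of bare2 in the frame of crate between -0.1 and 0.1 m and y of bare2 in the frame of crate between -0.155 and 0.155 m and x of nut in the frame of crate between -0.1 and 0.1 m and y of nut in the frame of crate between -0.155 and 0.155 m and x of bearing in the frame of crate between -0.1 and 0.1 m and y of bearing in the frame of crate between -0.155 and 0.155 m and x of roller in the frame of crate between -0.1 and 0.1 m and y of roller in the frame of crate between -0.155 and 0.155 m); the robot touches nothing.
It fails at once if the brass drift is disturbed (moved more than 3 cm) (distance of drift from where it was at the start of the episode above 0.03 m).
It fails at once if the socket is disturbed (moved more than 3 cm) (distance of socket from where it was at the start of the episode above 0.03 m).
It fails at once if the grease tin is disturbed (moved more than 3 cm) (distance of grease from where it was at the start of the episode above 0.03 m).
Of pad1, pad2, pad3 only 2 to 3 are there at a start; the rules pass over those that are not, and their reading is None.
At some moment in a run one of pad1, pad2, pad3 may be knocked a few centimetres aside while the robot is not near it.
It also fails if it takes over 210 s, if anything falls off the work surface, if the arm or the gripper's body presses on something with over 40 N, if the wrist force passes 120 N, or if a joint passes its speed limit or range.

## Working session

There is one attempt and no reset: what is moved stays moved. The work goes in short steps, Python scripts to look and compute and a tool call to move; the robot and the scene stay as the last step left them, time stands still between calls to the robot, and variables do not carry over. Pictures are saved under pics/ and viewed, at most 14 in all, crops included, and the job is handed in when it is done.

Besides the shell and the picture viewer there is one more tool, called by a JSON object that holds its "fn" and its "kwargs". jog_arm: Moves the arm, as the interface text tells. Its arguments: {"type":"object","properties":{"increments":{"type":"array","items":{"type":"array","items":{"type":"number"}}}},"required":["increments"]}

```bash
mkdir -p pics; ls; cat > h.py <<'E'
import numpy as np, cv2
from workcell import ctrl
def snap(name, save=None):
    cal=ctrl.calibration(name); img,d=ctrl.get_image(name)
    K=np.array(cal["camera_matrix"]);V=np.array(cal["view"])
    if save: cv2.imwrite(f"pics/{save}.png",img[:,:,::-1]); np.savez(f"pics/{save}.npz",img=img,d=d,K=K,V=V)
    return img,d,K,V
def load(s):
    z=np.load(f"pics/{s}.npz"); return z['img'],z['d'],z['K'],z['V']
def cloud(d,K,V):
    v,u=np.mgrid[:d.shape[0],:d.shape[1]]
    P=np.stack([(u-K[0,2])/K[0,0]*d,(v-K[1,2])/K[1,1]*d,d],-1)
    R,t=V[:3,:3],V[:3,3]
    W=(P-t)@R; W[d<=0]=np.nan
    return W
E
python3 - <<'E'
from h import *
print(ctrl.state())
for n in ("top","scene"):
    img,d,K,V=snap(n,n+"0"); print(n,K.tolist(),(-V[:3,:3].T@V[:3,3]).round(), (d>0).mean())
a=cv2.imread("pics/top0.png");
E
```

```text
pics
{'clock': 0.0, 'joint_positions': array([ 1.05048253,  0.59214725,  0.04830259,  1.60985037, -0.0333049 ,
        0.94265752, -0.03371114]), 'qvel': array([ 0.00049806,  0.00090521,  0.00064028, -0.00107613,  0.00162367,
        0.00106525,  0.00022876]), 'joint_efforts': array([ 1.34654936e-03, -5.48689342e+01,  1.54660910e+00, -1.98119384e+01,
        9.24346154e-03,  8.88806622e-03, -5.71286336e-06]), 'ee_pos': array([ 299.79138521, -659.20157343,  230.11020584]), 'tool_rot': array([-3.13933867e+00,  1.26851674e-04,  4.26877423e-01]), 'ft_force': array([ 0.24331963, -0.50765863,  0.41407387]), 'wrist_torque': array([-0.02419635, -0.01130342, -0.01563733]), 'grip_force': 0.0, 'opening': 85.24625137674579}
top [[463.68745823741295, 0.0, 280.29103357084244], [0.0, 463.68745823741295, 208.35746166564974], [0.0, 0.0, 1.0]] [ 414.   12. 1464.] 0.9962074829931973
scene [[484.071991130571, 0.0, 285.57260633171467], [0.0, 484.071991130571, 207.30223700942403], [0.0, 0.0, 1.0]] [1318.  386.  943.] 0.9959183673469387
```

View pics/top0.png

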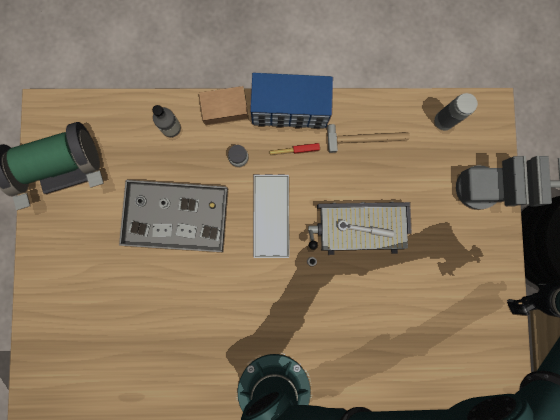

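View pics/scene0.png

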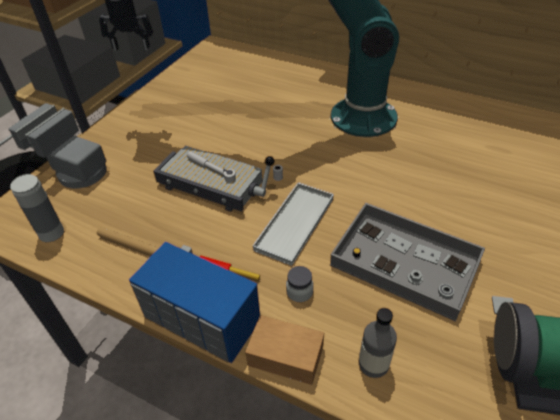

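The top view shows the crate at (175,215) with three lined pads at (188,204), (139,229) and (210,232), and two bare plates between them. The tray is at (271,216). The chuck is at (365,227), with the wrench on it, the lever at (313,240), the socket at (312,262) and the drift at (295,149).

```bash
python3 - <<'E'
from h import *
img,d,K,V=load("top0"); W=cloud(d,K,V)
for n,(u,v) in dict(padA=(188,204),padB=(139,229),padC=(210,232),bA=(163,230),bB=(187,231),nut=(141,201),bear=(163,203),roll=(212,206),crTL=(125,182),crBR=(223,249),trTL=(254,175),trBR=(288,257),chTL=(322,207),chBR=(408,247),head=(343,226),gripend=(391,234),ball=(313,245),hinge=(313,229),socket=(312,262),grease=(237,155),drift=(295,149),bench=(350,300)).items(): print(n,W[v,u].round())
s=ctrl.calibration("wrist");V=np.array(s["view"]);R=V[:3,:3];st=ctrl.state()
print((-R.T@V[:3,3]).round(1),R.round(3).tolist(),s["camera_matrix"],st["ee_pos"].round(1))
E
```

```text
padA [576. 262.  15.]
padB [499. 411.  18.]
padC [489. 194.   5.]
bA [496. 338.  14.]
bB [492. 265.  11.]
nut [586. 406.  20.]
bear [579. 338.  21.]
roll [568. 185.  27.]
crTL [642. 448.  49.]
crBR [435. 153.  10.]
trTL [666.  55.  22.]
trBR [408. -49.  22.]
chTL [ 559. -154.   56.]
chBR [ 435. -430.    5.]
head [ 499. -213.   80.]
gripend [ 474. -359.   74.]
ball [ 442. -118.  120.]
hinge [ 493. -127.   35.]
socket [ 392. -122.   37.]
grease [720. 105.  65.]
drift [748. -76.  22.]
bench [ 272. -242.    0.]
[ 378.  -623.9  372.6] [[0.413, -0.911, -0.001], [-0.86, -0.39, 0.33], [-0.301, -0.135, -0.944]] [[308.02952338   0.         279.42109506]
 [  0.         308.02952338 207.86564624]
 [  0.           0.           1.        ]] [ 299.8 -659.3  230.2]
```

{"fn": "jog_arm", "kwargs": {"increments": [[1, 0.95, 1, 0.2, 0.31], [1, 0.95, 1, 0.2, 0.31], [1, 0.95, 1, 0.2, 0.31], [1, 0.95, 1, 0.2, 0.31], [1, 0.95, 1, 0.2, 0.31], [1, 0.95, 1, 0.2, 0.31], [1, 0.95, 1, 0.2, 0.31]]}}

```text
clock: 0.98
ee_pos: [488.4, -461.3, 270.6]
tool_rot: [-3.14, 0.001, 1.397]
ft_force: [0.3, -1.2, 0.5]
opening: 85.7
grip_force: 0.0
```

{"fn": "jog_arm", "kwargs": {"increments": [[1, 0, 0.9, 0, 0], [1, 0, 0.9, 0, 0], [1, 0, 0.9, 0, 0], [1, 0, 0.9, 0, 0], [1, 0, 0.9, 0, 0], [1, 0, 0.9, 0, 0]]}}

```text
clock: 1.72
ee_pos: [489.3, -282.7, 271.1]
tool_rot: [-3.141, 0.001, 1.396]
ft_force: [-0.3, -0.2, -0.0]
opening: 85.1
grip_force: 0.0
```

```bash
python3 - <<'E'
from h import *
print(ctrl.state()['ee_pos'],ctrl.state()['tool_rot'])
snap("wrist","w1")
E
```

```text
[ 489.29009334 -282.7424886   271.06195628] [-3.14122882e+00  1.01343241e-03  1.39580156e+00]
```

View pics/w1.png

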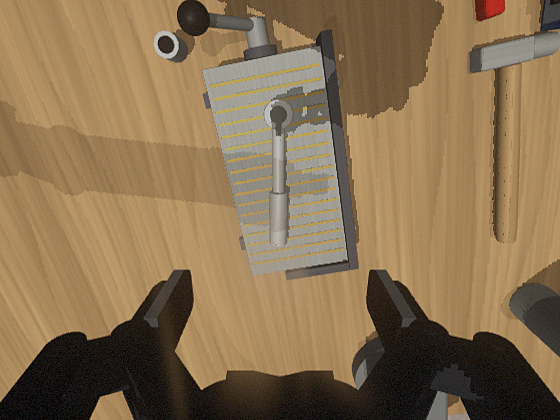

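The wrist view shows the chuck with corners at about (205,72), (322,50), (355,268) and (253,275). The rail is on the right and the end stop at the bottom, from (288,272) to (355,265). The wrench runs from its head at (279,113) to its grip end at (278,243), and the lever ball is at (193,16).

```bash
cat >> h.py <<'E'
def rect(W,mask):
    p=W[mask][:,:2].astype(np.float32); c,s,a=cv2.minAreaRect(p); return c,s,a,np.nanmedian(W[mask][:,2])
E
python3 - <<'E'
from h import *
img,d,K,V=load("w1"); W=cloud(d,K,V); z=W[...,2]
u0=np.zeros(d.shape,bool); u0[40:285,195:365]=1
h,e=np.histogram(z[u0],np.arange(40,90,1)); print(list(zip(e.astype(int),h)))
top=u0&(z>47)&(z<53.5)
n,l,s,c=cv2.connectedComponentsWithStats(top.astype(np.uint8)); k=1+np.argmax(s[1:,4]); 
A=W[l==k]; pl=np.linalg.lstsq(np.c_[A[:,:2],np.ones(len(A))],A[:,2],rcond=None)[0]; print("plane",pl, "top",rect(W,l==k))
rail=u0&(z>54)&(z<58.5); n,l,s,c=cv2.connectedComponentsWithStats(rail.astype(np.uint8))
for k in range(1,n):
    if s[k,4]>80: print("rail",s[k],rect(W,l==k))
wr=u0&(z>59); n,l,s,c=cv2.connectedComponentsWithStats(wr.astype(np.uint8)); k=1+np.argmax(s[1:,4]); print("wr",s[k],rect(W,l==k)); 
P=W[l==k]; print("wrench max z",np.nanmax(P[:,2]))
# slim bar
bar=(l==k); bar[:135]=0; bar[185:]=0; Q=W[bar]; print("bar",rect(W,bar), Q.mean(0))
E
```

```text
[(np.int64(40), np.int64(33)), (np.int64(41), np.int64(38)), (np.int64(42), np.int64(36)), (np.int64(43), np.int64(44)), (np.int64(44), np.int64(80)), (np.int64(45), np.int64(60)), (np.int64(46), np.int64(29)), (np.int64(47), np.int64(213)), (np.int64(48), np.int64(3062)), (np.int64(49), np.int64(9354)), (np.int64(50), np.int64(7031)), (np.int64(51), np.int64(1242)), (np.int64(52), np.int64(103)), (np.int64(53), np.int64(93)), (np.int64(54), np.int64(539)), (np.int64(55), np.int64(1375)), (np.int64(56), np.int64(876)), (np.int64(57), np.int64(113)), (np.int64(58), np.int64(0)), (np.int64(59), np.int64(5)), (np.int64(60), np.int64(28)), (np.int64(61), np.int64(43)), (np.int64(62), np.int64(45)), (np.int64(63), np.int64(37)), (np.int64(64), np.int64(110)), (np.int64(65), np.int64(153)), (np.int64(66), np.int64(237)), (np.int64(67), np.int64(272)), (np.int64(68), np.int64(170)), (np.int64(69), np.int64(163)), (np.int64(70), np.int64(295)), (np.int64(71), np.int64(409)), (np.int64(72), np.int64(189)), (np.int64(73), np.int64(124)), (np.int64(74), np.int64(126)), (np.int64(75), np.int64(3
[... 412 characters left out ...]
0715e-04  4.94646317e+01] top ((493.146240234375, -280.7523193359375), (130.5350799560547, 265.5172424316406), 0.43328025937080383, np.float64(49.80922175076823))
rail [ 285   40   74  240 2900] ((521.7620849609375, -286.36822509765625), (96.82173156738281, 275.5776062011719), 0.3484762907028198, np.float64(55.68281324107154))
wr [ 264   98   29  148 2441] ((487.4851989746094, -280.61932373046875), (171.6310272216797, 29.937868118286133), 78.9771957397461, np.float64(69.8336899163127))
wrench max z 76.29784704589872
bar ((491.8314514160156, -261.9680480957031), (58.19088363647461, 13.70348072052002), 80.18504333496094, np.float64(66.5992578650451)) [ 492.39516254 -260.63879925   66.17904095]
```

{"fn": "jog_arm", "kwargs": {"increments": [[0, -0.005, 0.035, -0.5, 0], [0, -0.005, 0.035, -0.95, 0], [0, -0.005, 0.035, -0.95, 0], [0, -0.005, 0.035, -0.95, 0], [0, -0.005, 0.035, -0.95, 0], [0, -0.005, 0.035, -0.95, 0]]}}

```text
clock: 2.52
ee_pos: [491.2, -274.4, 84.1]
tool_rot: [3.136, 0.002, 1.4]
ft_force: [-0.5, -0.3, 0.5]
opening: 42.8
grip_force: 0.0
```

{"fn": "jog_arm", "kwargs": {"increments": [[0, 0, 0, -0.07, 0], [0, 0, 0, -0.135, 0], [0, 0, 0, -0.135, 0], [-1, 0, 0, -0.135, 0], [-1, 0, 0, -0.135, 0], [-1, 0, 0, -0.135, 0], [-1, 0, 0, -0.135, 0], [-1, 0, 0, -0.135, 0], [-1, 0, 0, -0.135, 0]]}}

```text
clock: 3.65
ee_pos: [489.3, -273.0, 54.5]
tool_rot: [3.141, 0.0, 1.401]
ft_force: [-0.2, 0.7, 4.3]
opening: 11.5
grip_force: 58.8
```

{"fn": "jog_arm", "kwargs": {"increments": [[-1, 0, 0, 0.2, 0], [-1, 0, 0, 0.4, 0], [-1, 0, 0, 0.6, 0], [-1, 0, 0, 0.65, 0], [-1, 0, 0, 0.65, 0]]}}

```text
clock: 4.28
ee_pos: [488.6, -273.0, 183.8]
tool_rot: [-3.141, 0.0, 1.4]
ft_force: [-0.7, 0.2, -2.6]
opening: 11.1
grip_force: 58.9
```

{"fn": "jog_arm", "kwargs": {"increments": [[-1, 0.1, 0.2, 0, -0.05], [-1, 0.2, 0.4, 0, -0.1], [-1, 0.24, 0.6, 0, -0.15], [-1, 0.24, 0.8, 0, -0.2], [-1, 0.24, 1, 0, -0.25], [-1, 0.24, 1, 0, -0.3], [-1, 0.24, 1, 0, -0.35], [-1, 0.24, 1, 0, -0.4], [-1, 0.24, 1, 0, -0.446], [-1, 0.24, 1, 0, -0.446]]}}

```text
clock: 5.52
ee_pos: [535.7, -72.8, 182.2]
tool_rot: [3.141, 0.004, 0.002]
ft_force: [0.7, 0.4, -2.2]
opening: 11.3
grip_force: 58.9
```

```bash
python3 - <<'E'
from h import *
img,d,K,V=load("top0"); W=cloud(d,K,V); z=W[...,2]
def box(x0,x1,y0,y1,z0,z1): return (W[...,0]>x0)&(W[...,0]<x1)&(W[...,1]>y0)&(W[...,1]<y1)&(z>z0)&(z<z1)
hsv=cv2.cvtColor(img,cv2.COLOR_RGB2HSV)
m=np.zeros(d.shape,bool); m[165:265,245:297]=1; m&=hsv[...,1]<60
print("tray",rect(W,m))
m=box(400,670,130,470,35,60); print("crate",rect(W,m))
img,d,K,V=snap("wrist","w2"); W=cloud(d,K,V);z=W[...,2]
print(ctrl.state()['ee_pos'],ctrl.state()['opening'])
E
```

```text
tray ((539.2899780273438, -0.3294525146484375), (112.86585235595703, 263.5397644042969), 88.25343322753906, np.float64(4.416160785333469))
crate ((538.4984741210938, 301.11846923828125), (313.9062805175781, 202.71304321289062), 85.6419906616211, np.float64(44.89885922357017))
[535.8925216  -72.77550731 182.55062363] 11.366081196628954
```

View pics/w2.png

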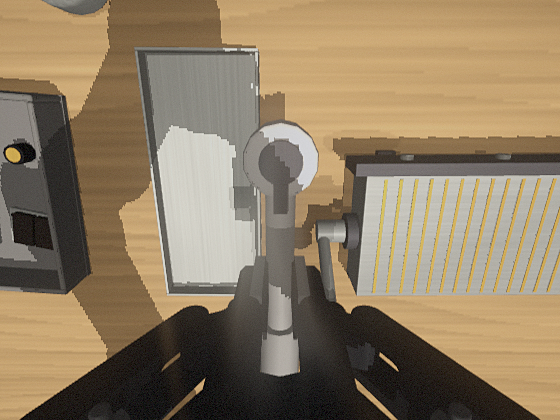

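The wrist view shows the wrench held level, head at (281,160). The tray lies to the left from (137,48) to (258,295), and the chuck, with the lever at (333,230), is to the right.

{"fn": "jog_arm", "kwargs": {"increments": [[-1, 0.015, 0.3, 0, -0.008], [-1, 0.015, 0.365, 0, -0.008], [-1, 0.015, 0.365, -0.2, -0.008], [-1, 0.015, 0.365, -0.4, -0.008], [-1, 0.015, 0.365, -0.6, -0.008], [-1, 0.015, 0.365, -0.75, -0.008], [-1, 0.015, 0.365, -0.83, -0.008], [-1, 0.015, 0.365, -0.85, -0.008], [-1, 0.015, 0.365, -0.865, -0.008], [-1, 0.015, 0.365, -0.87, -0.008]]}}

```text
clock: 6.82
ee_pos: [540.8, 0.0, 11.1]
tool_rot: [-3.141, -0.002, -0.025]
ft_force: [0.1, -0.5, -3.8]
opening: 11.3
grip_force: 59.2
```

```bash
python3 - <<'E'
from h import *
s=ctrl.state(); print(s['ee_pos'],s['ft_force'])
img,d,K,V=snap("wrist"); W=cloud(d,K,V);z=W[...,2]
m=(z<4.5)&(z>-3)
print(np.nanmedian(z[100:250,150:220]))
E
```

```text
[5.40830080e+02 3.71879194e-02 1.10813147e+01] [ 0.13532649 -0.54804205 -3.78947159]
2.9326788511497335
```

Lower 3 mm, release, lift.

{"fn": "jog_arm", "kwargs": {"increments": [[-1, 0, 0, -0.01, 0], [-1, 0, 0, -0.015, 0], [-1, 0, 0, -0.015, 0], [0.0, 0, 0, -0.01, 0], [0.0, 0, 0, -0.005, 0], [0.0, 0, 0, 0, 0], [0.0, 0, 0, 0.4, 0], [0.0, 0, 0, 0.8, 0], [0.0, 0, 0, 1, 0], [0.0, 0, 0, 1, 0]]}}

```text
clock: 8.12
ee_pos: [542.8, -0.0, 214.8]
tool_rot: [-3.141, -0.009, -0.026]
ft_force: [-0.3, -0.4, -0.2]
opening: 42.5
grip_force: 0.0
```

{"fn": "jog_arm", "kwargs": {"increments": [[0.3, -0.1, 0.3, 0.4, 0], [0.3, -0.2, 0.6, 0.4, 0], [0.3, -0.2, 1, 0.4, 0], [0.3, -0.2, 1, 0.4, 0], [0.3, -0.2, 1, 0.4, 0], [0.3, -0.2, 1, 0.4, 0]]}}

```text
clock: 8.88
ee_pos: [499.5, 199.1, 289.2]
tool_rot: [3.14, 0.002, -0.026]
ft_force: [0.0, -0.5, -0.3]
opening: 55.4
grip_force: 0.0
```

{"fn": "jog_arm", "kwargs": {"increments": [[0.3, -0.2, 0.3, 0, 0], [0.3, -0.5, 0.45, 0, 0], [0.3, -0.5, 0.45, 0, 0], [0.3, -0.5, 0.45, 0, 0], [0.3, -0.5, 0.45, 0, 0], [0.3, -0.5, 0.45, 0, 0]]}}

```text
clock: 9.62
ee_pos: [401.7, 288.6, 290.3]
tool_rot: [3.141, -0.001, -0.029]
ft_force: [-0.2, -0.4, -0.2]
opening: 55.3
grip_force: 0.0
```

```bash
python3 - <<'E'
from h import *
s=ctrl.state(); print(s['ee_pos'],s['ft_force'])
img,d,K,V=snap("wrist","w3")
img,d,K,V=snap("top","top1"); W=cloud(d,K,V);z=W[...,2]
m=(abs(W[...,0]-539)<120)&(abs(W[...,1])<46)&(z>10)&(z<40); print("wrench",rect(W,m),np.nanmax(z[m]))
E
```

```text
[401.72140468 288.63576345 290.25942045] [-0.18631672 -0.40507821 -0.17180996]
wrench ((542.0595703125, -1.6203079223632812), (217.01751708984375, 87.9383773803711), 4.591224193572998, np.float64(22.736723337346252)) 35.10034240150633
```

View pics/w3.png

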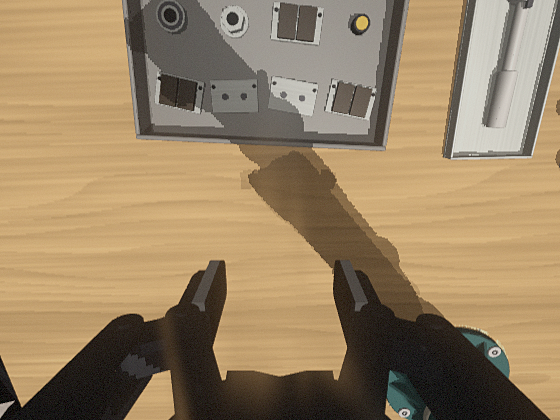

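The wrench lies in the tray at (510,70), its image well inside the tray walls. In the crate the lined pads are at (180,93), (351,99) and (297,22), the bare plates at (234,96) and (293,95), and the bearing, nut and roller at (172,15), (233,18) and (360,23).

```bash
cat >> h.py <<'E'
def objs(W,z0=9.3,z1=30,x=(440,640),y=(150,450),amin=150):
    z=W[...,2]; m=(z>z0)&(z<z1)&(W[...,0]>x[0])&(W[...,0]<x[1])&(W[...,1]>y[0])&(W[...,1]<y[1])
    n,l,s,c=cv2.connectedComponentsWithStats(m.astype(np.uint8),connectivity=4); out=[]
    for k in range(1,n):
        if s[k,4]>amin: out.append((s[k].tolist(),rect(W,l==k),np.nanpercentile(W[l==k][:,2],[10,90]).round(1)))
    return out
E
python3 - <<'E'
from h import *
img,d,K,V=load("w3"); W=cloud(d,K,V);z=W[...,2]
print("floor",np.nanmedian(z[45:75,200:270]))
for o in objs(W,9.3,30): print(o)
print('linings')
for o in objs(W,14.5,30,amin=100): print(o)
m=(z>40)&(z<50)&(W[...,0]<640)&(W[...,0]>400)&(W[...,1]>120)&(W[...,1]<480); print("walls",rect(W,m))
img,d,K,V=load("top1"); W=cloud(d,K,V)
z=W[...,2]; m=(z>38)&(z<52)&(abs(W[...,0]-538)<130)&(abs(W[...,1]-301)<180);print("crate",rect(W,m))
E
```

```text
floor 5.5873615347491885
([131, 0, 11, 27, 190], ((589.1097412109375, 448.87841796875), (2.069460868835449, 29.95816993713379), 86.71296691894531, np.float64(19.989566438780372)), array([11.7, 28.3]))
([156, 0, 31, 33, 815], ((585.557373046875, 411.37213134765625), (34.1702880859375, 32.651634216308594), 85.14794921875, np.float64(16.80332730898756)), array([15.2, 18. ]))
([271, 1, 53, 44, 1837], ((574.6380615234375, 263.0226135253906), (59.84808349609375, 40.299163818359375), 82.31964874267578, np.float64(17.012086226116907)), array([10.3, 18.5]))
([220, 5, 28, 32, 619], ((579.5138549804688, 338.3916320800781), (32.439292907714844, 32.599632263183594), 86.64926147460938, np.float64(23.141861990574487)), array([ 9.9, 24.7]))
([351, 13, 19, 22, 304], ((570.4711303710938, 187.94265747070312), (19.042827606201172, 19.717702865600586), 64.74993896484375, np.float64(22.691452068795606)), array([16.4, 23.9]))
([375, 31, 20, 106, 531], ((501.439453125, 154.869384765625), (1.4987053871154785, 122.94963073730469), 85.68597412109375, np.float64(20.123332505153112)), array([11.4, 28.2]))
([154,
[... 2256 characters left out ...]
44042969, np.float64(17.504409762510157)), array([16.4, 18.6]))
([332, 82, 23, 32, 501], ((488.47552490234375, 205.51902770996094), (21.219467163085938, 35.900230407714844), 76.62957763671875, np.float64(17.719280259280026)), array([16.6, 18.7]))
([349, 85, 24, 33, 501], ((483.40521240234375, 183.0039520263672), (21.260339736938477, 36.087158203125), 76.7112808227539, np.float64(17.64676666693561)), array([16.5, 18.7]))
walls ((517.1912231445312, 303.9404602050781), (311.9700622558594, 162.75779724121094), 85.61910247802734, np.float64(44.178153888257846))
crate ((538.427490234375, 301.52069091796875), (313.8992614746094, 202.27090454101562), 85.58012390136719, np.float64(45.30997169905178))
```

```bash
python3 - <<'E'
from h import *
img,d,K,V=load("w3"); W=cloud(d,K,V);z=W[...,2]
p=np.array([401.7,288.6,290.3])
m=(z>230)&(d>0); m[:, :150]=0; m[:,400:]=0; m[345:]=0
Q=W[m]-p; print("min z rel",np.nanpercentile(Q[:,2],[0,1,3]), np.nanpercentile(Q[:,1],[0,100]))
for lo in range(-10,90,5):
    q=Q[(Q[:,2]>=lo)&(Q[:,2]<lo+5)]
    if len(q): print(lo,len(q),q[:,1].min().round(1),q[:,1].max().round(1), np.sort(abs(q[:,1]))[:1].round(1),q[:,0].min().round(1),q[:,0].max().round(1))
E
```

```text
min z rel [3.07651031 6.6633056  9.77583382] [-44.94603163  48.92709802]
0 32 -27.7 28.7 [27.1] -7.8 10.3
5 215 -34.4 34.7 [27.] -10.7 13.5
10 386 -40.4 41.7 [26.8] -11.0 13.5
15 485 -41.1 41.4 [26.8] -11.1 13.8
20 528 -41.2 41.7 [26.8] -11.0 13.4
25 563 -41.1 41.7 [26.8] -10.6 13.5
30 656 -41.2 41.8 [26.8] -11.1 13.9
35 578 -40.8 41.7 [26.8] -10.9 13.6
40 818 -44.0 46.4 [26.7] -9.6 14.7
45 665 -44.9 48.9 [28.6] 4.1 16.3
50 1010 -43.5 47.6 [26.8] 5.8 16.3
55 1015 -41.7 45.4 [24.4] 2.8 15.3
60 426 -37.0 37.2 [22.8] 10.5 17.8
65 437 -33.0 33.1 [20.3] 15.3 19.4
70 39 -31.5 31.0 [20.1] 17.2 19.7
```

{"fn": "jog_arm", "kwargs": {"increments": [[0.25, 0.2, -0.05, -0.1, 0.06], [0.25, 0.4, -0.1, -0.2, 0.12], [0.25, 0.6, -0.128, -0.3, 0.18], [0.25, 0.8, -0.128, -0.4, 0.24], [0.25, 0.865, -0.128, -0.5, 0.3], [0.25, 0.865, -0.128, -0.6, 0.36], [0.25, 0.865, -0.128, -0.7, 0.42], [0.25, 0.865, -0.128, -0.8, 0.466], [0.25, 0.865, -0.128, -0.8, 0.466], [0.25, 0.865, -0.128, -0.8, 0.466]]}}

```text
clock: 10.98
ee_pos: [573.8, 264.3, 130.8]
tool_rot: [3.141, -0.0, 1.436]
ft_force: [-0.6, 0.2, 0.3]
opening: 53.6
grip_force: 0.0
```

```bash
python3 - <<'E'
from h import *
s=ctrl.state(); print(s['ee_pos'],s['tool_rot'],s['opening'],s['joint_positions'])
img,d,K,V=snap("wrist","w4"); W=cloud(d,K,V)
for o in objs(W,9.3,30): print(o)
E
```

```text
[573.83405962 264.34609204 130.79664614] [ 3.14081896e+00 -3.92851500e-04  1.43559198e+00] 53.61632104818535 [-0.32537148  0.60765986 -0.25564946  1.89095553  0.23462881  0.67099916
 -0.85689379]
([66, 0, 62, 206, 2944], ((445.84063720703125, 360.2041015625), (155.1285400390625, 2.7158453464508057), 85.66670227050781, np.float64(20.068496349497234)), array([11.5, 27.8]))
([126, 0, 57, 70, 3613], ((500.06878662109375, 409.4005126953125), (47.00624084472656, 40.284019470214844), 75.8581771850586, np.float64(17.273521792909595)), array([10.6, 18.5]))
([244, 0, 48, 38, 1475], ((585.2698364257812, 406.384033203125), (22.681926727294922, 34.170379638671875), 81.91924285888672, np.float64(16.928012311689805)), array([15.7, 18. ]))
([340, 2, 8, 257, 1269], ((632.0108032226562, 303.253662109375), (207.11058044433594, 0.8774499893188477), 85.52731323242188, np.float64(20.102358075263854)), array([11.3, 27.9]))
([138, 80, 64, 81, 3593], ((495.06646728515625, 344.998291015625), (59.87372970581055, 40.36626434326172), 89.80903625488281, np.float64(10.807462702934679)), array([ 9.9, 11.8]))
([252,
[... 383 characters left out ...]
((492.3511962890625, 269.9802551269531), (60.319923400878906, 40.31531524658203), 78.68885803222656, np.float64(10.849085153506497)), array([10. , 11.8]))
([179, 250, 42, 53, 936], ((485.46368408203125, 195.9351043701172), (59.520843505859375, 39.21773910522461), 76.64307403564453, np.float64(16.832456485270573)), array([10.4, 18.4]))
([276, 266, 21, 25, 437], ((570.0214233398438, 189.03103637695312), (20.043941497802734, 18.940176010131836), 50.19856643676758, np.float64(22.531856931875097)), array([13.5, 23.6]))
([221, 307, 79, 18, 959], ((540.4866943359375, 152.72763061523438), (3.0720975399017334, 76.39049530029297), 85.73275756835938, np.float64(20.32633682389782)), array([11.6, 28.2]))
```

View pics/w4.png

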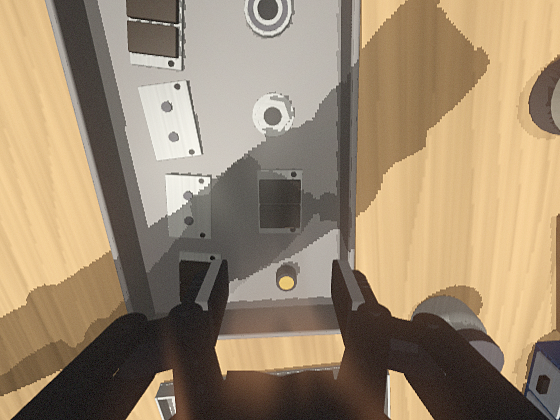

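This view shows the target pad at (280,200), clear of the finger paths, with bare plates at (188,205) and (172,120). It agrees with the earlier measurement, so I descend and grip.

{"fn": "jog_arm", "kwargs": {"increments": [[0.25, 0.004, 0, -0.25, 0], [0.25, 0.004, 0, -0.5, 0], [0.25, 0.004, 0, -0.6, 0], [0.25, 0.004, 0, -0.625, 0], [0.25, 0.004, 0, -0.625, 0], [-1, 0.004, 0, -0.625, 0], [-1, 0.004, 0, -0.625, 0], [-1, 0.004, 0, -0.625, 0], [-1, 0.004, 0, -0.625, 0]]}}

```text
clock: 12.15
ee_pos: [575.2, 265.1, 7.6]
tool_rot: [3.139, -0.002, 1.438]
ft_force: [-0.7, -0.1, 6.2]
opening: 36.6
grip_force: 59.6
```

{"fn": "jog_arm", "kwargs": {"increments": [[-1, 0, 0, 0.2, 0], [-1, 0, 0, 0.4, 0], [-1, 0, 0, 0.6, 0], [-1, 0, 0, 0.8, 0], [-1, 0, -0.2, 0.8, 0], [-1, -0.15, -0.45, 0.8, 0.02], [-1, -0.3, -0.7, 0.8, 0.045], [-1, -0.3, -1, 0.8, 0.045], [-1, -0.3, -1, 0.8, 0.045], [-1, -0.3, -1, 0.8, 0.045]]}}

```text
clock: 13.4
ee_pos: [514.5, 64.4, 166.2]
tool_rot: [3.14, -0.001, 1.578]
ft_force: [0.0, 0.7, -1.5]
opening: 36.6
grip_force: 60.2
```

{"fn": "jog_arm", "kwargs": {"increments": [[-1, 0, -0.3, 0, 0], [-1, 0, -0.6, 0, 0], [-1, 0, -0.9, 0, 0], [-1, 0, -1, 0, 0], [-1, 0, -1, 0, 0]]}}

```text
clock: 14.02
ee_pos: [514.8, -136.0, 165.6]
tool_rot: [3.14, 0.0, 1.578]
ft_force: [-0.4, 1.5, -0.3]
opening: 36.2
grip_force: 60.2
```

{"fn": "jog_arm", "kwargs": {"increments": [[-1, 0, -0.3, 0, 0], [-1, 0, -0.6, 0, 0], [-1, 0, -0.9, 0, 0], [-1, 0, -1, 0, 0], [-1, 0, -1, 0, 0], [-1, 0, -1, 0, 0]]}}

```text
clock: 14.78
ee_pos: [515.2, -331.3, 165.3]
tool_rot: [3.141, -0.002, 1.585]
ft_force: [-0.5, 0.7, -1.3]
opening: 36.6
grip_force: 60.2
```

```bash
python3 - <<'E'
from h import *
s=ctrl.state(); print(s['ee_pos'],s['tool_rot'],s['opening'],s['ft_force'])
img,d,K,V=snap("wrist","w5"); W=cloud(d,K,V); z=W[...,2]
Q=W-s['ee_pos']
m=(abs(Q[...,0])<17)&(abs(Q[...,1])<35)&(abs(Q[...,2])<25); print(m.sum(),rect(W,m),np.nanpercentile(Q[m][:,2],[1,10,50,90,99]))
E
```

```text
[ 515.15776922 -331.31626534  165.30820267] [ 3.14135720e+00 -2.40294949e-03  1.58494446e+00] 36.621840373388814 [-0.54524248  0.6528878  -1.34816231]
6936 ((515.149169921875, -332.558349609375), (60.247581481933594, 33.98202133178711), 89.98867797851562, np.float64(175.06565165020046)) [ 1.12146119  2.95094422  9.75744898 10.66012182 11.26255352]
```

View pics/w5.png

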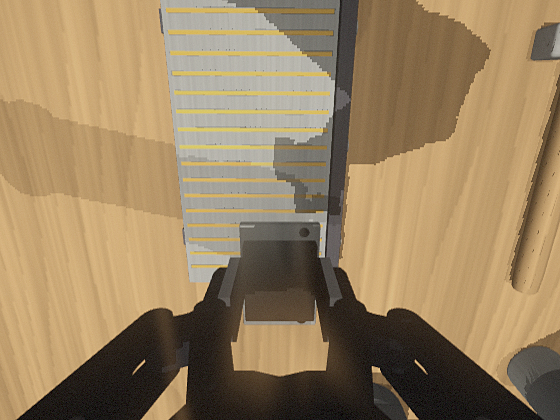

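The pad is held level, centred between the fingers at (280,283), with the chuck below it and the end stop at the bottom of the block.

{"fn": "jog_arm", "kwargs": {"increments": [[-1, 0, -0.22, -0.2, 0], [-1, 0, -0.22, -0.4, 0], [-1, 0, -0.22, -0.52, 0], [-1, 0, -0.22, -0.55, 0], [-1, 0, -0.22, -0.56, 0], [-1, 0, -0.22, -0.565, 0], [-1, 0, -0.22, -0.565, 0]]}}

```text
clock: 15.7
ee_pos: [514.6, -379.8, 53.4]
tool_rot: [3.14, 0.001, 1.58]
ft_force: [-0.1, -0.1, -1.4]
opening: 36.6
grip_force: 60.3
```

{"fn": "jog_arm", "kwargs": {"increments": [[-1, 0, -0.005, 0, 0], [-1, 0, -0.01, 0, 0], [-1, 0, -0.015, 0, 0], [-1, 0, -0.02, 0, 0], [-1, 0, -0.02, 0, 0]]}}

```text
clock: 16.32
ee_pos: [514.3, -380.4, 52.4]
tool_rot: [-3.141, -0.004, 1.581]
ft_force: [-0.5, 5.9, 3.8]
opening: 36.8
grip_force: 61.0
```

{"fn": "jog_arm", "kwargs": {"increments": [[0.1, 0, 0.005, 0.0, 0], [0.1, 0, 0.01, 0.005, 0], [0.1, 0, 0.01, 0.02, 0], [0.1, 0, 0.01, 0.02, 0], [-1, 0, 0.01, 0.02, 0], [-1, 0, 0.01, 0.02, 0], [-1, 0, 0.01, 0.02, 0], [-1, 0, 0.01, 0.02, 0]]}}

```text
clock: 17.32
ee_pos: [514.1, -382.1, 56.9]
tool_rot: [3.141, 0.001, 1.58]
ft_force: [-1.2, 0.4, 5.2]
opening: 33.3
grip_force: 59.3
```

{"fn": "jog_arm", "kwargs": {"increments": [[-1, 0.03, -0.005, 0.0, 0], [-1, 0.06, -0.005, 0, 0], [-1, 0.08, -0.005, 0, 0], [-1, 0.1, -0.005, 0, 0], [-1, 0.105, -0.005, 0, 0], [-1, 0.11, -0.005, 0, 0], [-1, 0.11, -0.005, 0, 0]]}}

```text
clock: 18.2
ee_pos: [523.3, -382.1, 57.0]
tool_rot: [-3.117, -0.004, 1.576]
ft_force: [-19.2, 3.9, 26.4]
opening: 33.3
grip_force: 61.5
```

{"fn": "jog_arm", "kwargs": {"increments": [[-1, -0.065, 0.005, 0, 0], [-1, -0.065, 0.005, 0, 0], [0.1, -0.065, 0.005, 0, 0], [0.1, -0.065, 0.005, 0, 0], [0.1, -0.065, 0.005, 0.2, 0], [0.1, -0.065, 0.005, 0.5, 0], [0.1, -0.065, 0.3, 0.5, 0], [0.1, -0.065, 0.3, 0.5, 0]]}}

```text
clock: 19.2
ee_pos: [524.4, -316.3, 157.0]
tool_rot: [3.14, -0.003, 1.588]
ft_force: [0.1, 0.5, 0.3]
opening: 47.0
grip_force: 0.0
```

```bash
cat >> h.py <<'E'
def chuckpads(W): return objs(W,52.3,70,x=(425,556.5),y=(-409.5,-150),amin=200)
E
python3 - <<'E'
from h import *
s=ctrl.state(); print(s['ee_pos'],s['tool_rot'],s['opening'],s['ft_force'])
img,d,K,V=snap("wrist","w6"); W=cloud(d,K,V)
for o in chuckpads(W): print(o)
img,d,K,V=snap("top","top2"); W=cloud(d,K,V)
for o in chuckpads(W): print(o)
E
```

```text
[ 524.42847546 -316.27230097  157.01432796] [ 3.14035406 -0.00339448  1.58798046] 47.01835789326124 [0.1019667  0.48475883 0.31576809]
([252, 244, 46, 59, 2500], ((521.580322265625, -380.090087890625), (40.04750442504883, 58.794647216796875), 0.3239649832248688, np.float64(61.362667121388824)), array([54.5, 62.4]))
```

View pics/w6.png

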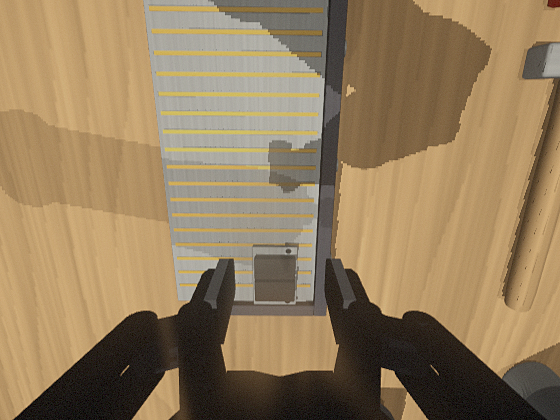

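The pad lies flat and square at (275,275), its -y end at the stop but about 16 mm short of the rail. I regrip it higher on the lining, above the rail height, and slide it home.

{"fn": "jog_arm", "kwargs": {"increments": [[0.1, -0.012, -0.15, 0, 0], [0.1, -0.012, -0.322, -0.1, 0], [0.1, -0.012, -0.322, -0.3, 0], [0.1, -0.012, -0.322, -0.44, 0], [0.1, -0.012, -0.322, -0.48, 0], [0.1, -0.012, -0.322, -0.48, 0]]}}

```text
clock: 20.05
ee_pos: [520.3, -387.5, 59.8]
tool_rot: [-3.141, -0.0, 1.579]
ft_force: [0.9, -0.1, 0.3]
opening: 47.1
grip_force: 0.0
```

{"fn": "jog_arm", "kwargs": {"increments": [[-1, 0, 0, 0, 0], [-1, 0, 0, 0, 0], [-1, 0, 0, 0, 0], [-1, 0.02, 0, 0, 0], [-1, 0.04, 0, 0, 0], [-1, 0.06, 0, 0, 0], [-1, 0.07, 0, 0, 0], [-1, 0.07, 0, 0, 0]]}}

```text
clock: 21.05
ee_pos: [528.5, -388.1, 62.1]
tool_rot: [-3.13, 0.0, 1.578]
ft_force: [-10.9, -0.1, 16.4]
opening: 0.3
grip_force: 8.2
```

{"fn": "jog_arm", "kwargs": {"increments": [[-1, 0, 0, 0.1, 0], [-1, 0, 0, 0.4, 0], [0.1, 0, 0.3, 0.5, 0], [0.1, 0, 0.36, 0.5, 0], [0.1, 0, 0.36, 0.5, 0], [0.1, 0, 0.36, 0.5, 0]]}}

```text
clock: 21.8
ee_pos: [534.3, -316.5, 160.0]
tool_rot: [-3.141, 0.001, 1.578]
ft_force: [-0.0, -0.9, -0.1]
opening: 46.8
grip_force: 0.0
```

```bash
python3 - <<'E'
from h import *
s=ctrl.state(); print(s['ee_pos'],s['tool_rot'],s['opening'],s['ft_force'])
img,d,K,V=snap("wrist","w7"); W=cloud(d,K,V)
for o in chuckpads(W): print(o)
E
```

```text
[ 534.29519601 -316.52707426  159.98548428] [-3.14136202e+00  9.09559940e-04  1.57828392e+00] 46.79529851151796 [-0.04825243 -0.8988388  -0.08272347]
([249, 243, 45, 57, 2452], ((527.8479614257812, -380.2991027832031), (39.789344787597656, 58.94043731689453), 1.0950119495391846, np.float64(61.36465254734636)), array([54.5, 62.4]))
```

{"fn": "jog_arm", "kwargs": {"increments": [[-1, -0.1, -0.1, 0, -0.06], [-1, -0.2, -0.2, 0, -0.12], [-1, -0.3, -0.322, -0.05, -0.18], [-1, -0.3, -0.322, -0.1, -0.24], [-1, -0.3, -0.322, -0.15, -0.3], [-1, -0.3, -0.322, -0.2, -0.36], [-1, -0.3, -0.322, -0.25, -0.42], [-1, -0.3, -0.322, -0.3, -0.48], [-1, -0.3, -0.322, -0.3, -0.5], [-1, -0.3, -0.322, -0.3, -0.5]]}}

```text
clock: 23.1
ee_pos: [474.0, -380.5, 99.5]
tool_rot: [3.141, 0.001, 0.008]
ft_force: [-0.1, 0.1, -0.0]
opening: 0.1
grip_force: 0.0
```

{"fn": "jog_arm", "kwargs": {"increments": [[-1, 0, 0, -0.1, 0], [-1, 0, 0, -0.2, 0], [-1, 0, 0, -0.235, 0], [-1, 0, 0, -0.235, 0], [-1, 0, 0, -0.235, 0], [-1, 0, 0, -0.235, 0]]}}

```text
clock: 23.85
ee_pos: [475.0, -379.7, 53.9]
tool_rot: [3.141, -0.001, 0.009]
ft_force: [-0.7, -0.3, -0.2]
opening: 0.3
grip_force: 0.0
```

{"fn": "jog_arm", "kwargs": {"increments": [[-1, 0.05, 0, -0.007, 0], [-1, 0.1, 0, -0.007, 0], [-1, 0.12, 0, -0.007, 0], [-1, 0.135, 0, -0.007, 0], [-1, 0.145, 0, -0.007, 0], [-1, 0.152, 0, -0.007, 0], [-1, 0.158, 0, -0.007, 0], [-1, 0.158, 0, -0.007, 0]]}}

```text
clock: 24.85
ee_pos: [506.3, -379.3, 51.8]
tool_rot: [-3.142, -0.0, 0.009]
ft_force: [-1.6, 0.6, 0.1]
opening: 0.5
grip_force: 0.4
```

{"fn": "jog_arm", "kwargs": {"increments": [[-1, 0.005, 0, 0, 0], [-1, 0.01, 0, 0, 0], [-1, 0.015, 0, 0, 0], [-1, 0.015, 0, 0, 0]]}}

```text
clock: 25.35
ee_pos: [507.6, -379.3, 51.7]
tool_rot: [-3.141, 0.003, 0.008]
ft_force: [-5.5, 0.8, 2.4]
opening: 0.1
grip_force: 2.4
```

{"fn": "jog_arm", "kwargs": {"increments": [[-1, -0.05, 0, 0, 0], [-1, -0.1, 0, 0.1, 0], [-1, -0.3, 0, 0.4, 0.05], [-1, -0.3, 0, 0.6, 0.1], [0.25, -0.3, 0.2, 0.6, 0.16], [0.25, -0.2, 0.3, 0.6, 0.22], [0.25, -0.1, 0.3, 0.6, 0.28], [0.25, -0.1, 0.3, 0.6, 0.34], [0.25, -0.1, 0.3, 0.6, 0.4], [0.25, -0.1, 0.3, 0.6, 0.426]]}}

```text
clock: 26.6
ee_pos: [489.7, -320.0, 173.6]
tool_rot: [3.138, 0.001, 1.35]
ft_force: [0.4, 1.4, -0.1]
opening: 53.3
grip_force: 0.0
```

```bash
python3 - <<'E'
from h import *
s=ctrl.state(); print(s['ee_pos'],s['tool_rot'],s['opening'],s['ft_force'])
img,d,K,V=snap("wrist","w8"); W=cloud(d,K,V); z=W[...,2]
for o in chuckpads(W): print(o)
for o in objs(W,58.5,70,x=(425,575),y=(-415,-150),amin=150): print("lin",o)
m=(z>54)&(z<58)&(W[...,0]>559)&(W[...,0]<580)&(W[...,1]>-400)&(W[...,1]<-160); print("rail",rect(W,m))
E
```

```text
[ 489.68143018 -320.00932279  173.59018538] [3.13821689e+00 1.13630739e-03 1.35028875e+00] 53.31948615427776 [ 0.35916902  1.43847995 -0.14782174]
([317, 217, 50, 63, 1889], ((537.5791015625, -380.0036926269531), (37.820716857910156, 58.008792877197266), 0.010933881625533104, np.float64(61.27215983440423)), array([54.4, 62.4]))
lin ([322, 228, 46, 50, 1308], ((538.8893432617188, -381.42730712890625), (36.28447341918945, 44.71543502807617), 0.35375216603279114, np.float64(61.69921599857351)), array([60.6, 62.5]))
rail ((564.9343872070312, -288.9128723144531), (11.955029487609863, 221.91232299804688), 0.04927999898791313, np.float64(55.724983637043245))
```

{"fn": "jog_arm", "kwargs": {"increments": [[0.25, 0, 0.3, 0, 0], [0.25, 0, 0.6, 0, 0], [0.25, 0, 0.9, 0, 0], [0.25, 0, 1, 0, 0], [0.25, 0, 1, 0, 0]]}}

```text
clock: 27.28
ee_pos: [489.8, -117.6, 173.1]
tool_rot: [3.139, -0.0, 1.35]
ft_force: [0.0, -0.6, -0.4]
opening: 53.5
grip_force: 0.0
```

{"fn": "jog_arm", "kwargs": {"increments": [[0.25, 0, 0.3, 0, 0], [0.25, 0, 0.6, 0, 0], [0.25, 0, 0.9, 0, 0], [0.25, 0, 1, 0, 0], [0.25, 0, 1, 0, 0]]}}

```text
clock: 27.9
ee_pos: [490.2, 80.9, 172.5]
tool_rot: [3.14, -0.001, 1.348]
ft_force: [0.4, -1.2, -0.0]
opening: 53.7
grip_force: 0.0
```

{"fn": "jog_arm", "kwargs": {"increments": [[0.25, -0.015, 0.2, 0, 0], [0.25, -0.015, 0.45, 0, 0], [0.25, -0.015, 0.57, -0.1, 0], [0.25, -0.015, 0.57, -0.2, 0], [0.25, -0.015, 0.57, -0.2, 0], [0.25, -0.015, 0.57, -0.2, 0]]}}

```text
clock: 28.65
ee_pos: [487.2, 192.5, 132.4]
tool_rot: [3.141, 0.001, 1.344]
ft_force: [0.1, 0.5, 0.0]
opening: 53.5
grip_force: 0.0
```

```bash
python3 - <<'E'
from h import *
s=ctrl.state(); print(s['ee_pos'],s['tool_rot'],s['opening'],s['ft_force'])
img,d,K,V=snap("wrist","w9"); W=cloud(d,K,V); z=W[...,2]
for o in objs(W,9.3,30,x=(460,620),y=(160,435)): print(o)
E
```

```text
[487.16528341 192.49057328 132.37296763] [3.14062778e+00 6.11328202e-04 1.34361033e+00] 53.499253802903006 [0.07451212 0.48235803 0.03888264]
([213, 0, 64, 58, 2741], ((494.8023986816406, 334.51483154296875), (39.701725006103516, 39.98675537109375), 89.37848663330078, np.float64(10.714251808369067)), array([ 9.8, 11.8]))
([336, 0, 40, 15, 341], ((576.4548950195312, 326.45135498046875), (9.267648696899414, 28.83599090576172), 76.82356262207031, np.float64(10.570589828936185)), array([ 9.5, 21.4]))
([237, 72, 52, 78, 3617], ((492.3419189453125, 269.8280334472656), (60.004703521728516, 39.98664474487305), 78.66448974609375, np.float64(10.773205454645106)), array([ 9.9, 11.8]))
([254, 166, 46, 64, 2812], ((485.6543884277344, 194.77513122558594), (60.07143783569336, 39.80552673339844), 76.92546844482422, np.float64(17.270311015402314)), array([10.4, 18.4]))
([360, 174, 27, 26, 516], ((570.0961303710938, 188.68409729003906), (18.9516658782959, 19.262554168701172), 32.26835250854492, np.float64(22.680050499505256)), array([15.1, 23.7]))
```

{"fn": "jog_arm", "kwargs": {"increments": [[0.25, -0.007, 0.01, -0.25, 0], [0.25, -0.007, 0.01, -0.5, 0], [0.25, -0.007, 0.01, -0.59, 0], [0.25, -0.007, 0.01, -0.617, 0], [0.25, -0.007, 0.01, -0.617, 0], [-1, -0.007, 0.01, -0.617, 0], [-1, -0.007, 0.01, -0.617, 0], [-1, -0.007, 0.01, -0.617, 0], [-1, -0.007, 0.01, -0.617, 0]]}}

```text
clock: 29.82
ee_pos: [485.7, 196.9, 10.3]
tool_rot: [3.139, -0.001, 1.347]
ft_force: [-0.9, 0.1, 7.2]
opening: 33.7
grip_force: 66.3
```

{"fn": "jog_arm", "kwargs": {"increments": [[-1, 0, 0, 0.1, 0], [-1, 0, 0, 0.3, 0], [-1, 0, 0, 0.5, 0], [-1, 0, 0, 0.7, 0], [-1, 0, 0, 0.78, 0], [-1, 0, -0.2, 0.78, 0.03], [-1, 0, -0.5, 0.78, 0.072], [-1, 0, -0.8, 0.78, 0.072], [-1, 0, -1, 0.78, 0.072], [-1, 0, -1, 0.78, 0.072]]}}

```text
clock: 31.08
ee_pos: [483.4, -8.0, 163.7]
tool_rot: [-3.139, 0.002, 1.566]
ft_force: [-0.3, 0.9, -0.9]
opening: 33.6
grip_force: 65.8
```

```bash
cat >> h.py <<'E'
def held(save=None):
    s=ctrl.state(); img,d,K,V=snap("wrist",save); W=cloud(d,K,V)
    Q=W-s['ee_pos']; m=(abs(Q[...,0])<22)&(abs(Q[...,1])<35)&(Q[...,2]>-8)&(Q[...,2]<14)
    Z=Q[...,2]
    print(s['ee_pos'].round(1),s['tool_rot'].round(3),s['opening'],s['ft_force'].round(1),m.sum(),rect(Q,m))
    h,e=np.histogram(Z[m&(abs(Q[...,0])<16)],np.arange(-6,16)); print(dict(zip(e[:-1].tolist(),h.tolist())))
    # profile along pad length
    for y in range(-30,31,6):
        r=Q[(abs(Q[...,0])<10)&(abs(Q[...,1]-y)<3)&(Z>-8)&(Z<20)]; print(y,np.median(r[:,2]).round(1) if len(r) else None,end='; ')
    print()
E
python3 -c "
from h import *; held('w10')"
```

```text
[483.4  -8.  163.7] [-3.139e+00  2.000e-03  1.566e+00] 33.586394596810266 [-0.3  0.9 -0.9] 7537 ((-0.09650421142578125, -2.0976943969726562), (60.79911804199219, 43.94779586791992), 89.47407531738281, np.float64(7.133478220359166))
{-6: 0, -5: 0, -4: 12, -3: 40, -2: 64, -1: 322, 0: 697, 1: 224, 2: 63, 3: 99, 4: 103, 5: 149, 6: 1030, 7: 2842, 8: 699, 9: 9, 10: 0, 11: 0, 12: 0, 13: 0, 14: 0}
-30 0.5; -24 7.4; -18 7.5; -12 7.6; -6 7.2; 0 7.4; 6 7.4; 12 7.4; 18 6.7; 24 0.4; 30 -0.7;
```

View pics/w10.png

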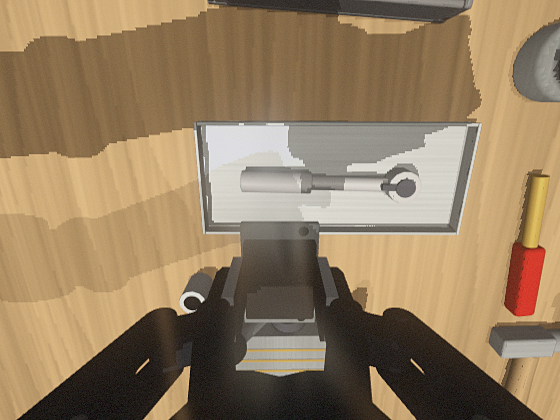

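The pad is held level at (280,275) above the tray, and the wrench still lies flat in the tray from (240,180) to (415,187).

{"fn": "jog_arm", "kwargs": {"increments": [[-1, 0.07, -0.3, 0, 0.004], [-1, 0.143, -0.6, 0, 0.004], [-1, 0.143, -0.9, 0, 0.004], [-1, 0.143, -1, 0, 0.004], [-1, 0.143, -1, 0, 0.004]]}}

```text
clock: 31.75
ee_pos: [513.3, -203.4, 164.1]
tool_rot: [-3.141, -0.001, 1.585]
ft_force: [0.1, 1.2, -2.3]
opening: 33.8
grip_force: 65.8
```

{"fn": "jog_arm", "kwargs": {"increments": [[-1, 0, -0.3, 0, 0], [-1, 0, -0.5, 0, 0], [-1, 0, -0.52, -0.2, 0], [-1, 0, -0.52, -0.4, 0], [-1, 0, -0.52, -0.5, 0], [-1, 0, -0.52, -0.53, 0], [-1, 0, -0.52, -0.54, 0], [-1, 0, -0.52, -0.545, 0], [-1, 0, -0.52, -0.545, 0]]}}

```text
clock: 32.88
ee_pos: [513.9, -307.8, 56.5]
tool_rot: [3.14, 0.001, 1.586]
ft_force: [1.2, -0.4, -2.3]
opening: 33.7
grip_force: 65.8
```

{"fn": "jog_arm", "kwargs": {"increments": [[-1, 0, -0.02, -0.01, 0], [-1, 0, -0.035, -0.01, 0], [-1, 0, -0.045, -0.01, 0], [-1, 0, -0.05, -0.01, 0], [-1, 0, -0.055, -0.01, 0], [-1, 0, -0.055, -0.01, 0]]}}

```text
clock: 33.62
ee_pos: [514.3, -317.1, 54.4]
tool_rot: [3.14, -0.001, 1.587]
ft_force: [1.0, 4.2, 6.3]
opening: 34.0
grip_force: 67.6
```

{"fn": "jog_arm", "kwargs": {"increments": [[-1, 0, -0.008, 0.005, 0], [-1, 0, -0.01, 0.005, 0], [-1, 0, -0.01, 0.005, 0]]}}

```text
clock: 34.0
ee_pos: [513.3, -319.9, 54.4]
tool_rot: [-3.142, -0.001, 1.586]
ft_force: [0.2, 3.2, 1.2]
opening: 33.7
grip_force: 66.5
```

{"fn": "jog_arm", "kwargs": {"increments": [[0.1, 0, 0.01, 0, 0], [0.1, 0, 0.01, 0.01, 0], [0.1, 0, 0.01, 0.1, 0], [0.1, -0.1, 0.01, 0.4, 0], [-1, -0.2, 0.1, 0.4, 0], [-1, -0.22, 0.3, 0.4, 0], [-1, -0.22, 0.3, 0.4, 0]]}}

```text
clock: 34.88
ee_pos: [469.2, -257.5, 136.0]
tool_rot: [3.141, -0.0, 1.591]
ft_force: [0.1, 0.8, -0.3]
opening: -0.3
grip_force: 0.0
```

```bash
cat >> h.py <<'E'
def look(save):
    s=ctrl.state(); print(s['ee_pos'].round(1),s['tool_rot'].round(3))
    img,d,K,V=snap("wrist",save); W=cloud(d,K,V); z=W[...,2]
    for o in objs(W,58.5,70,x=(425,575),y=(-415,-150),amin=150): print("lin",o)
    for o in chuckpads(W): print(o)
    m=(z>54)&(z<58)&(W[...,0]>559.5)&(W[...,0]<580)&(W[...,1]>-400)&(W[...,1]<-160); print("rail",rect(W,m))
E
python3 -c "
from h import *; look('w11')"
```

```text
[ 469.2 -257.5  136. ] [ 3.141 -0.     1.591]
lin ([310, 268, 45, 45, 1651], ((513.915771484375, -319.8727111816406), (35.89305114746094, 41.261985778808594), 2.2775275707244873, np.float64(61.701355946858186)), array([60.7, 62.4]))
([307, 256, 50, 57, 2279], ((513.5615844726562, -315.7740783691406), (40.09575653076172, 49.35163497924805), 0.7839668393135071, np.float64(61.37259233484657)), array([54.5, 62.3]))
rail ((564.9305419921875, -279.8115234375), (10.86086368560791, 239.61846923828125), 0.001749190385453403, np.float64(55.729542616187544))
```

{"fn": "jog_arm", "kwargs": {"increments": [[-1, -0.02, -0.1, 0, -0.06], [-1, -0.02, -0.2, 0, -0.12], [-1, -0.02, -0.318, 0, -0.18], [-1, -0.02, -0.318, 0, -0.24], [-1, -0.02, -0.318, 0, -0.3], [-1, -0.02, -0.318, -0.05, -0.36], [-1, -0.02, -0.318, -0.1, -0.42], [-1, -0.02, -0.318, -0.15, -0.48], [-1, -0.02, -0.318, -0.2, -0.505], [-1, -0.02, -0.318, -0.2, -0.505]]}}

```text
clock: 36.17
ee_pos: [465.4, -325.0, 94.4]
tool_rot: [3.141, 0.001, -0.0]
ft_force: [-0.1, -0.2, 0.6]
opening: 0.1
grip_force: 0.0
```

{"fn": "jog_arm", "kwargs": {"increments": [[-1, 0, 0, -0.1, 0], [-1, 0, 0, -0.2, 0], [-1, 0, 0, -0.225, 0], [-1, 0, 0, -0.225, 0], [-1, 0.05, 0, -0.225, 0], [-1, 0.1, 0, -0.225, 0], [-1, 0.14, 0, -0.225, 0], [-1, 0.16, 0, -0.225, 0], [-1, 0.175, 0, -0.225, 0], [-1, 0.185, 0, -0.225, 0]]}}

```text
clock: 37.42
ee_pos: [495.3, -324.1, 50.1]
tool_rot: [-3.138, 0.013, -0.003]
ft_force: [-12.3, 0.2, 16.0]
opening: -0.1
grip_force: 7.8
```

{"fn": "jog_arm", "kwargs": {"increments": [[-1, 0, 0, 0.015, 0], [-1, 0, 0.01, 0.02, 0], [-1, 0.01, 0.01, 0.02, 0], [-1, 0.02, 0.01, 0.02, 0], [-1, 0.025, 0.01, 0.02, 0], [-1, 0.03, 0.01, 0.02, 0], [-1, 0.03, 0.01, 0.02, 0]]}}

```text
clock: 38.3
ee_pos: [506.7, -321.9, 53.7]
tool_rot: [-3.14, 0.003, -0.001]
ft_force: [-5.1, -0.5, 7.0]
opening: 0.1
grip_force: 3.9
```

{"fn": "jog_arm", "kwargs": {"increments": [[-1, 0.006, 0, -0.005, 0], [-1, 0.008, 0, -0.005, 0], [-1, 0.008, 0, -0.005, 0]]}}

```text
clock: 38.67
ee_pos: [506.7, -321.9, 53.4]
tool_rot: [-3.14, 0.006, -0.001]
ft_force: [-8.0, 0.2, 13.4]
opening: 0.2
grip_force: 8.0
```

{"fn": "jog_arm", "kwargs": {"increments": [[-1, -0.06, 0, 0, 0], [-1, -0.15, 0, 0.1, 0], [-1, -0.3, 0, 0.4, 0.05], [-1, -0.3, 0, 0.6, 0.1], [0.25, -0.3, 0.2, 0.6, 0.16], [0.25, -0.2, 0.3, 0.6, 0.22], [0.25, -0.1, 0.3, 0.6, 0.28], [0.25, -0.1, 0.3, 0.6, 0.34], [0.25, -0.1, 0.3, 0.6, 0.4], [0.25, -0.1, 0.3, 0.6, 0.42]]}}

```text
clock: 39.92
ee_pos: [490.8, -261.5, 172.4]
tool_rot: [3.14, -0.001, 1.323]
ft_force: [-0.2, 0.2, 0.2]
opening: 53.2
grip_force: 0.0
```

```bash
python3 -c "
from h import *; look('w12')"
```

```text
[ 490.8 -261.5  172.4] [ 3.140e+00 -1.000e-03  1.323e+00]
lin ([319, 226, 47, 51, 1395], ((536.2600708007812, -320.54949951171875), (44.43486785888672, 36.12337875366211), 89.74803924560547, np.float64(61.720004164899535)), array([60.6, 62.6]))
([314, 216, 58, 72, 2116], ((536.179443359375, -327.00115966796875), (40.18035125732422, 73.13756561279297), 0.10274378210306168, np.float64(61.186961293245375)), array([54.4, 62.4]))
rail ((565.0366821289062, -279.2284240722656), (11.138030052185059, 238.37570190429688), 0.06410910934209824, np.float64(55.70569230678402))
```

{"fn": "jog_arm", "kwargs": {"increments": [[0.25, 0, 0.3, 0, 0], [0.25, 0, 0.6, 0, 0], [0.25, 0, 0.9, 0, 0], [0.25, 0, 1, 0, 0], [0.25, 0, 1, 0, 0]]}}

```text
clock: 40.6
ee_pos: [490.5, -59.5, 172.6]
tool_rot: [3.141, -0.001, 1.323]
ft_force: [0.4, -0.6, 0.1]
opening: 53.2
grip_force: 0.0
```

{"fn": "jog_arm", "kwargs": {"increments": [[0.25, 0, 0.3, 0, 0], [0.25, 0, 0.6, 0, 0], [0.25, 0, 0.9, 0, 0], [0.25, 0, 1, 0, 0], [0.25, 0, 1, 0, 0]]}}

```text
clock: 41.22
ee_pos: [490.8, 138.6, 172.5]
tool_rot: [3.141, -0.001, 1.32]
ft_force: [-0.5, -0.8, 0.9]
opening: 53.2
grip_force: 0.0
```

{"fn": "jog_arm", "kwargs": {"increments": [[0.25, 0, 0.3, 0, 0], [0.25, 0, 0.6, 0, 0], [0.25, 0.03, 0.9, 0, 0], [0.25, 0.05, 1, 0, 0], [0.25, 0.05, 1, 0, 0]]}}

```text
clock: 41.85
ee_pos: [501.1, 336.8, 172.1]
tool_rot: [3.141, 0.001, 1.318]
ft_force: [0.1, -1.4, -0.1]
opening: 53.6
grip_force: 0.0
```

{"fn": "jog_arm", "kwargs": {"increments": [[0.25, 0, 0.2, 0, 0], [0.25, 0, 0.38, -0.1, 0], [0.25, 0, 0.38, -0.2, 0], [0.25, 0, 0.38, -0.2, 0], [0.25, 0, 0.38, -0.2, 0]]}}

```text
clock: 42.48
ee_pos: [501.1, 410.7, 132.5]
tool_rot: [3.141, 0.002, 1.315]
ft_force: [0.2, -1.1, -0.6]
opening: 53.7
grip_force: 0.0
```

```bash
python3 - <<'E'
from h import *
s=ctrl.state(); print(s['ee_pos'],s['tool_rot'],s['opening'],s['ft_force'])
img,d,K,V=snap("wrist","w13"); W=cloud(d,K,V); z=W[...,2]
for o in objs(W,9.3,30,x=(460,620),y=(160,445)): print(o)
E
```

```text
[501.09463279 410.72881342 132.52878806] [3.14090118e+00 2.26886990e-03 1.31537267e+00] 53.73246373227474 [ 0.23833842 -1.0525484  -0.60197575]
([352, 156, 42, 41, 1312], ((585.9841918945312, 412.94146728515625), (33.887428283691406, 34.336795806884766), 31.96820831298828, np.float64(17.00137965090093)), array([15.7, 18. ]))
([255, 162, 46, 64, 2752], ((501.1664733886719, 416.22967529296875), (59.36946105957031, 39.9734992980957), 75.45039367675781, np.float64(17.342285567645437)), array([10.5, 18.5]))
([263, 232, 53, 62, 2229], ((494.61383056640625, 345.24658203125), (60.52411651611328, 39.984500885009766), 89.49280548095703, np.float64(10.862160504756476)), array([10. , 11.8]))
([359, 234, 37, 35, 926], ((578.05517578125, 341.03765869140625), (33.02294921875, 29.77104377746582), 27.958894729614258, np.float64(23.108454025925532)), array([ 9.9, 24.5]))
([285, 300, 39, 50, 1767], ((492.0533142089844, 270.43023681640625), (61.8096923828125, 39.58916473388672), 78.67144012451172, np.float64(10.862405903610826)), array([10.1, 11.8]))
([386, 369, 17, 17, 209], ((571.1200561523438, 188.10377502441406), (20.51693344116211, 16.862964630126953), 76.68440246582031, np.float64(22.962503978615786)), array([21.7, 23.7]))
```

{"fn": "jog_arm", "kwargs": {"increments": [[0.25, 0, 0.02, -0.25, 0], [0.25, 0, 0.02, -0.5, 0], [0.25, 0, 0.02, -0.59, 0], [0.25, 0, 0.02, -0.617, 0], [0.25, 0, 0.02, -0.617, 0], [-1, 0, 0.02, -0.617, 0], [-1, 0, 0.02, -0.617, 0], [-1, 0, 0.02, -0.617, 0], [-1, 0, 0.02, -0.617, 0]]}}

```text
clock: 43.65
ee_pos: [501.1, 419.0, 11.3]
tool_rot: [3.14, -0.003, 1.319]
ft_force: [-0.2, 0.2, 6.6]
opening: 34.1
grip_force: 59.7
```

{"fn": "jog_arm", "kwargs": {"increments": [[-1, 0, 0, 0.1, 0], [-1, 0, 0, 0.3, 0], [-1, 0, 0, 0.5, 0], [-1, 0, 0, 0.7, 0], [-1, 0, 0, 0.78, 0], [-1, 0, -0.2, 0.78, 0.03], [-1, 0.03, -0.5, 0.78, 0.083], [-1, 0.06, -0.8, 0.78, 0.083], [-1, 0.06, -1, 0.78, 0.083], [-1, 0.06, -1, 0.78, 0.083]]}}

```text
clock: 44.9
ee_pos: [511.3, 212.2, 164.2]
tool_rot: [-3.139, 0.005, 1.573]
ft_force: [-0.2, 0.1, -1.2]
opening: 33.4
grip_force: 60.2
```

```bash
python3 -c "
from h import *; held('w14')"
```

```text
[511.3 212.2 164.2] [-3.139  0.005  1.573] 33.35745910100136 [-0.2  0.1 -1.2] 7418 ((0.2113475799560547, -2.710958480834961), (43.83287048339844, 60.3978157043457), 1.1863569021224976, np.float64(6.173084499401597))
{-6: 0, -5: 14, -4: 50, -3: 57, -2: 316, -1: 681, 0: 225, 1: 54, 2: 70, 3: 106, 4: 164, 5: 897, 6: 2808, 7: 790, 8: 11, 9: 0, 10: 0, 11: 0, 12: 0, 13: 1, 14: 0}
-30 -0.2; -24 6.6; -18 6.6; -12 6.6; -6 6.2; 0 6.4; 6 6.5; 12 6.4; 18 4.7; 24 -0.8; 30 -1.6;
```

{"fn": "jog_arm", "kwargs": {"increments": [[-1, 0, -0.3, 0, -0.005], [-1, 0, -0.6, 0, -0.005], [-1, 0, -0.9, 0, -0.005], [-1, 0, -1, 0, -0.005], [-1, 0, -1, 0, -0.005]]}}

```text
clock: 45.58
ee_pos: [512.2, 17.7, 165.0]
tool_rot: [3.141, -0.0, 1.562]
ft_force: [-1.0, 1.2, -2.0]
opening: 34.0
grip_force: 60.2
```

{"fn": "jog_arm", "kwargs": {"increments": [[-1, 0, -0.3, 0, 0], [-1, 0, -0.6, 0, 0], [-1, 0, -0.9, 0, 0], [-1, 0, -1, 0, 0], [-1, 0, -1, 0, 0]]}}

```text
clock: 46.2
ee_pos: [513.0, -181.1, 165.1]
tool_rot: [3.141, -0.001, 1.564]
ft_force: [-0.2, 0.3, -1.8]
opening: 33.6
grip_force: 60.2
```

{"fn": "jog_arm", "kwargs": {"increments": [[-1, 0, -0.2, 0, 0], [-1, 0, -0.32, -0.1, 0], [-1, 0, -0.32, -0.3, 0], [-1, 0, -0.32, -0.45, 0], [-1, 0, -0.32, -0.51, 0], [-1, 0, -0.32, -0.53, 0], [-1, 0, -0.32, -0.54, 0], [-1, 0, -0.32, -0.54, 0]]}}

```text
clock: 47.2
ee_pos: [512.7, -246.0, 58.0]
tool_rot: [3.14, 0.001, 1.564]
ft_force: [0.2, 0.1, -1.5]
opening: 33.5
grip_force: 60.2
```

{"fn": "jog_arm", "kwargs": {"increments": [[-1, 0, -0.02, -0.012, 0], [-1, 0, -0.035, -0.012, 0], [-1, 0, -0.045, -0.012, 0], [-1, 0, -0.055, -0.012, 0], [-1, 0, -0.062, -0.012, 0], [-1, 0, -0.065, -0.012, 0], [-1, 0, -0.065, -0.012, 0]]}}

```text
clock: 48.08
ee_pos: [512.7, -258.0, 55.3]
tool_rot: [3.14, -0.001, 1.565]
ft_force: [0.1, 3.4, 6.3]
opening: 33.8
grip_force: 60.9
```

{"fn": "jog_arm", "kwargs": {"increments": [[0.1, 0, 0.01, 0, 0], [0.1, 0, 0.01, 0.01, 0], [0.1, 0, 0.01, 0.1, 0], [0.1, -0.1, 0.01, 0.4, 0], [-1, -0.2, 0.1, 0.4, 0], [-1, -0.22, 0.3, 0.4, 0], [-1, -0.22, 0.3, 0.4, 0]]}}

```text
clock: 48.95
ee_pos: [467.6, -196.2, 136.1]
tool_rot: [3.141, -0.0, 1.569]
ft_force: [0.4, -0.2, -0.3]
opening: 0.1
grip_force: 0.0
```

```bash
python3 -c "
from h import *; look('w15')"
```

```text
[ 467.6 -196.2  136.1] [ 3.141 -0.     1.569]
lin ([312, 268, 46, 45, 1700], ((512.872802734375, -259.5011901855469), (41.92557907104492, 35.99795913696289), 89.69063568115234, np.float64(61.687227876308235)), array([60.7, 62.5]))
([309, 255, 50, 58, 2388], ((512.7420043945312, -255.44747924804688), (49.98616027832031, 39.88776779174805), 89.18390655517578, np.float64(61.352126963562924)), array([54.6, 62.4]))
rail ((564.5538330078125, -255.42005920410156), (10.370061874389648, 190.6278533935547), 0.27398207783699036, np.float64(55.74994693399665))
```

{"fn": "jog_arm", "kwargs": {"increments": [[-1, -0.02, -0.1, 0, -0.06], [-1, -0.02, -0.2, 0, -0.12], [-1, -0.02, -0.318, 0, -0.18], [-1, -0.02, -0.318, 0, -0.24], [-1, -0.02, -0.318, 0, -0.3], [-1, -0.02, -0.318, -0.05, -0.36], [-1, -0.02, -0.318, -0.1, -0.42], [-1, -0.02, -0.318, -0.15, -0.48], [-1, -0.02, -0.318, -0.2, -0.5], [-1, -0.02, -0.318, -0.2, -0.5]]}}

```text
clock: 50.25
ee_pos: [463.9, -263.5, 94.5]
tool_rot: [3.141, 0.001, -0.007]
ft_force: [-0.4, -0.2, 1.3]
opening: -0.1
grip_force: 0.0
```

{"fn": "jog_arm", "kwargs": {"increments": [[-1, 0, 0, -0.1, 0], [-1, 0, 0, -0.19, 0], [-1, 0, 0, -0.208, 0], [-1, 0, 0, -0.208, 0], [-1, 0.02, 0, -0.208, 0], [-1, 0.02, 0, -0.208, 0]]}}

```text
clock: 51.0
ee_pos: [469.0, -262.8, 53.8]
tool_rot: [3.141, -0.002, -0.006]
ft_force: [0.5, 0.4, -0.2]
opening: 0.1
grip_force: 0.0
```

Lower 2 mm and push to x ≈ 509.

{"fn": "jog_arm", "kwargs": {"increments": [[-1, 0.05, 0, -0.01, 0], [-1, 0.1, 0, -0.01, 0], [-1, 0.13, 0, -0.01, 0], [-1, 0.15, 0, -0.01, 0], [-1, 0.165, 0, -0.01, 0], [-1, 0.175, 0, -0.01, 0], [-1, 0.185, 0, -0.01, 0], [-1, 0.192, 0, -0.01, 0], [-1, 0.192, 0, -0.01, 0]]}}

```text
clock: 52.12
ee_pos: [506.1, -262.7, 51.1]
tool_rot: [3.142, 0.0, -0.007]
ft_force: [-1.1, 0.3, 0.2]
opening: 0.1
grip_force: 0.6
```

{"fn": "jog_arm", "kwargs": {"increments": [[-1, 0.008, 0, 0, 0], [-1, 0.014, 0, 0, 0], [-1, 0.02, 0, 0, 0], [-1, 0.02, 0, 0, 0]]}}

```text
clock: 52.62
ee_pos: [506.3, -262.6, 50.9]
tool_rot: [-3.14, 0.007, -0.008]
ft_force: [-6.7, -0.3, 5.4]
opening: 0.1
grip_force: 3.6
```

{"fn": "jog_arm", "kwargs": {"increments": [[-1, -0.03, 0, 0, 0], [-1, -0.1, -0.15, 0.003, 0], [-1, -0.1, -0.3, 0.003, 0], [-1, -0.1, -0.3, 0.003, 0], [-1, -0.06, -0.3, 0.003, 0], [-1, -0.03, -0.3, 0.003, 0], [-1, -0.015, -0.3, 0.003, 0], [-1, -0.005, -0.3, 0.003, 0], [-1, -0.005, -0.3, 0.003, 0]]}}

```text
clock: 53.75
ee_pos: [507.0, -321.3, 51.3]
tool_rot: [-3.139, 0.005, -0.007]
ft_force: [-4.8, 1.7, 3.8]
opening: 0.4
grip_force: 2.4
```

{"fn": "jog_arm", "kwargs": {"increments": [[-1, 0.01, 0, 0, 0], [-1, 0.014, 0, 0, 0], [-1, 0.014, 0, 0, 0], [-1, -0.05, 0, 0.01, 0], [-1, -0.2, 0, 0.1, 0], [-1, -0.38, 0.05, 0.4, 0], [-1, -0.38, 0.1, 0.7, 0], [-1, -0.38, 0.1, 0.7, 0], [-1, -0.38, 0.1, 0.7, 0]]}}

```text
clock: 54.88
ee_pos: [434.4, -302.7, 192.3]
tool_rot: [3.14, -0.003, -0.006]
ft_force: [-0.8, -0.1, 0.4]
opening: 0.6
grip_force: 0.0
```

```bash
python3 - <<'E'
from h import *
look('w16')
img,d,K,V=load('w16'); W=cloud(d,K,V); z=W[...,2]
m=(z>54)&(z<58)&(W[...,0]>480)&(W[...,0]<545)&(W[...,1]<-408)&(W[...,1]>-430); print("stop",rect(W,m))
for y in range(-400,-180,20):
    m=(z>54)&(z<58)&(W[...,0]>557)&(W[...,0]<575)&(abs(W[...,1]-y)<6); print(y,np.nanpercentile(W[m][:,0],[2,98]).round(1) if m.sum()>5 else None)
E
```

```text
[ 434.4 -302.7  192.3] [ 3.14e+00 -3.00e-03 -6.00e-03]
lin ([347, 52, 29, 48, 1229], ((538.8247680664062, -370.39923095703125), (35.808841705322266, 21.431224822998047), 1.4401696920394897, np.float64(61.71003310900956)), array([60.8, 62.6]))
lin ([374, 52, 31, 48, 1246], ((538.9650268554688, -393.3245849609375), (35.81040954589844, 21.422771453857422), 0.05560767650604248, np.float64(61.717941360394555)), array([60.6, 62.7]))
lin ([275, 53, 26, 48, 1204], ((538.6712036132812, -310.0579833984375), (35.995548248291016, 20.38890266418457), 0.8584040403366089, np.float64(61.656577287379434)), array([60.7, 62.6]))
lin ([303, 53, 27, 48, 1221], ((538.6700439453125, -333.2164611816406), (35.86031723022461, 21.073204040527344), 0.7730060815811157, np.float64(61.69057404011648)), array([60.7, 62.7]))
lin ([229, 54, 28, 48, 1211], ((538.1905517578125, -273.212158203125), (35.80109405517578, 21.110410690307617), 0.06637231260538101, np.float64(61.62549052226972)), array([60.6, 62.6]))
lin ([201, 55, 29, 47, 1219], ((538.0542602539062, -250.23072814941406), (21.130992889404297, 35.13665771484375), 89.91693878173828, np.float64(61.60651664501257)), array([60.6, 62.6]))
([193, 52, 216, 53, 10384], ((537.2716674804688, -320.59967041015625), (38.44047927856445, 177.79031372070312), 0.01919129304587841, np.float64(61.25007613813011)), array([54.4, 62.5]))
rail ((564.961181640625, -280.0750732421875), (11.467698097229004, 239.58816528320312), 0.1553521305322647, np.float64(55.69623553644928))
stop ((512.3400268554688, -416.2671203613281), (64.67536926269531, 16.102096557617188), 0.754641056060791, np.float64(55.708134128334564))
-400 [558.1 571. ]
-380 [558.2 570.5]
-360 [557.6 570.7]
-340 [557.8 570.1]
-320 [557.9 570.3]
-300 [557.4 570.1]
-280 [557.5 569.8]
-260 [557.7 570. ]
-240 [557.1 569.4]
-220 [557.9 569.5]
-200 [558.  569.5]
```

View pics/w16.png

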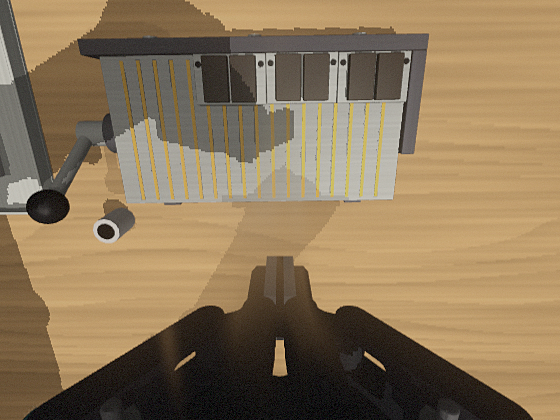

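All three pads sit in a gapless row against the rail and end stop, at (378,78), (301,78) and (228,78). The lever ball is at (47,206), still off, and the socket is at (112,225). Next I measure the ball.

```bash
python3 - <<'E'
from h import *
img,d,K,V=load('w16'); W=cloud(d,K,V)
P=W[188:226,26:72].reshape(-1,3); P=P[(P[:,2]>80)]
A=np.c_[2*P,np.ones(len(P))]; s=np.linalg.lstsq(A,(P**2).sum(1),rcond=None)[0]; print("ball",s[:3],np.sqrt(s[3]+(s[:3]**2).sum()),len(P))
print(W[125,95])
E
```

```text
ball [ 442.2785961  -117.37153198  100.55708405] 14.663502810529595 1258
[ 500.2129905  -130.04854099   36.04054916]
```

{"fn": "jog_arm", "kwargs": {"increments": [[-1, -0.15, 0.3, 0, 0], [-1, -0.18, 0.6, 0, 0], [-1, -0.18, 0.93, 0, 0], [-1, -0.18, 0.93, -0.1, 0], [-1, -0.18, 0.93, -0.3, 0], [-1, -0.18, 0.93, -0.52, 0], [-1, -0.18, 0.93, -0.52, 0], [-1, -0.18, 0.93, -0.52, 0]]}}

```text
clock: 55.92
ee_pos: [397.2, -116.7, 87.7]
tool_rot: [-3.141, 0.001, -0.007]
ft_force: [0.3, -0.3, 0.3]
opening: 0.2
grip_force: 0.0
```

{"fn": "jog_arm", "kwargs": {"increments": [[-1, 0.08, 0, 0, 0], [-1, 0.16, 0, 0, 0], [-1, 0.24, 0, 0, 0], [-1, 0.32, 0, 0, 0], [-1, 0.4, 0, 0, 0], [-1, 0.48, 0, 0, 0], [-1, 0.55, 0, 0, 0], [-1, 0.58, 0, 0, 0], [-1, 0.6, 0, 0, 0], [-1, 0.6, 0, 0, 0]]}}

```text
clock: 57.18
ee_pos: [518.1, -116.5, 87.8]
tool_rot: [3.142, -0.001, -0.007]
ft_force: [-1.3, 0.8, -0.5]
opening: 0.0
grip_force: 1.0
```

{"fn": "jog_arm", "kwargs": {"increments": [[-1, 0.02, 0, 0, 0], [-1, 0.04, 0, 0, 0], [-1, 0.05, 0, 0, 0], [-1, 0.06, 0, 0, 0], [-1, 0.06, 0, 0, 0]]}}

```text
clock: 57.8
ee_pos: [524.5, -116.3, 86.5]
tool_rot: [-3.14, 0.01, -0.007]
ft_force: [-8.6, 0.5, -1.9]
opening: -0.2
grip_force: 4.0
```

Hard stop reached. Back off, rise and check everything.

{"fn": "jog_arm", "kwargs": {"increments": [[-1, -0.1, 0, 0, 0], [-1, -0.3, 0, 0, 0], [-1, -0.4, 0, 0.3, 0], [-1, -0.4, -0.3, 0.6, 0], [-1, -0.4, -0.6, 0.6, 0], [-1, -0.4, -0.6, 0.6, 0], [-1, -0.4, -0.6, 0.6, 0]]}}

```text
clock: 58.68
ee_pos: [451.0, -238.3, 208.6]
tool_rot: [3.14, -0.004, -0.009]
ft_force: [0.2, 0.0, -0.2]
opening: -0.3
grip_force: 0.0
```

```bash
python3 - <<'E'
from h import *
look('w17')
img,d,K,V=load('w17'); W=cloud(d,K,V); z=W[...,2]
m=(z>82)&(z<140)&(W[...,0]>420)&(W[...,0]<590)&(abs(W[...,1]+117)<18); P=W[m]
A=np.c_[2*P,np.ones(len(P))]; s=np.linalg.lstsq(A,(P**2).sum(1),rcond=None)[0]; print("ball",s[:3],len(P))
img,d,K,V=snap("top","top9"); W=cloud(d,K,V); z=W[...,2]
for o in objs(W,9.3,30,x=(465,610),y=(165,440),amin=30): print(o[1])
o=load("top0"); W0=cloud(*o[1:])
print([ (W[v,u]-W0[v,u]).round(1) for u,v in ((312,262),(237,155),(295,149))])
E
```

```text
[ 451.  -238.3  208.6] [ 3.14  -0.004 -0.009]
lin ([412, 75, 57, 44, 2127], ((538.8379516601562, -381.5440368652344), (36.06819534301758, 44.984642028808594), 0.6129738688468933, np.float64(61.75364476930682)), array([60.7, 62.7]))
lin ([372, 76, 28, 43, 1042], ((538.8726196289062, -333.12530517578125), (21.52623748779297, 35.281211853027344), 89.9881591796875, np.float64(61.702810653579924)), array([60.7, 62.7]))
lin ([346, 77, 27, 43, 1032], ((538.2969360351562, -310.29815673828125), (35.698143005371094, 21.772932052612305), 0.9041315913200378, np.float64(61.70365330914913)), array([60.6, 62.6]))
lin ([280, 78, 24, 43, 1015], ((538.1266479492188, -250.18359375), (20.866472244262695, 35.34901809692383), 89.44204711914062, np.float64(61.70078882351406)), array([60.7, 62.6]))
lin ([306, 78, 25, 43, 1017], ((537.8299560546875, -273.0807189941406), (21.031888961791992, 35.451908111572266), 89.9683837890625, np.float64(61.70713712873874)), array([60.7, 62.6]))
([271, 75, 200, 49, 8694], ((536.7914428710938, -320.574951171875), (39.49547576904297, 177.76272583007812), 0.09024258702993393,
[... 285 characters left out ...]
), (36.58091735839844, 36.64644241333008), 70.55614471435547, np.float64(17.398631150829086))
((576.3600463867188, 331.4925842285156), (36.63606643676758, 33.43212890625), 55.56942367553711, np.float64(20.130817769692538))
((568.5781860351562, 185.5441436767578), (22.546295166015625, 22.529254913330078), 47.60768508911133, np.float64(22.79033487338482))
((496.2686767578125, 344.66900634765625), (74.37948608398438, 50.024227142333984), 89.02464294433594, np.float64(12.62235829304338))
((493.091552734375, 267.400634765625), (64.94474792480469, 44.88983917236328), 74.25262451171875, np.float64(12.333168313809685))
[array([-0. , -0. , -0.3]), array([ 1.1,  0.3, -4.8]), array([-1.3,  0.3,  5.4])]
```

View pics/w17.png

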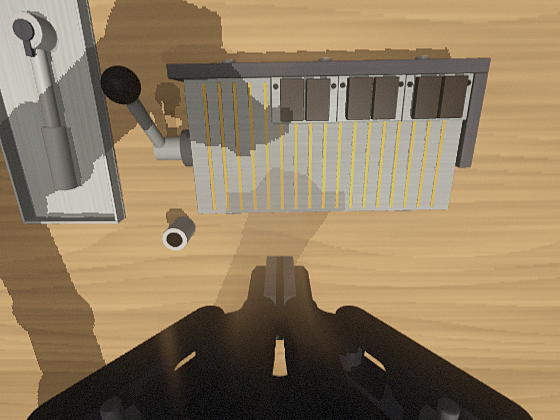

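View pics/top9.png

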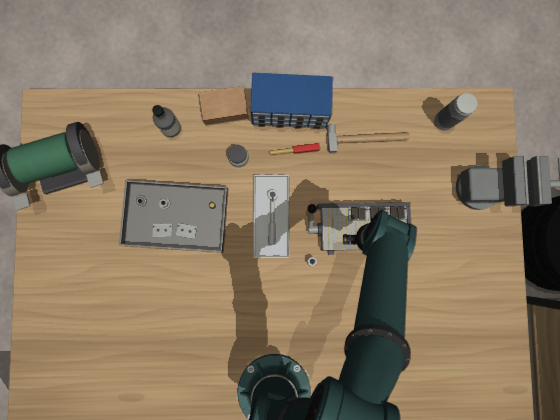

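The wrist view shows the row intact at (305–440,98), the lever ball over at (120,84), 40.6° towards the rail, and the wrench flat in the tray at left. The top view shows both bare plates and the three other parts still in the crate, and the drift, socket and tin where they were.

```bash
python3 -c "
from workcell import ctrl; print(ctrl.finish_job())"
```

```text
the job is handed in; nothing more can be done
None
```

I handed the job in at about 59 s of the 210 s, with no verdict returned: the wrench is flat in the tray, all three pads sit in a gapless row against the rail and end stop, the lever is fully on, the scrap and other parts are still in the crate, and the drift, socket and tin have not moved.

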